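# Load the utensil sanitiser and lock its lid with the slot key

### The job

Load the bench sanitiser: raise its lid by the bar until it stands upright (it stays where it is left; never fold it back beyond upright by more than a little, it strains the lamp lead), let go, and stand every small aluminium mould inside, mouth down as they are now. Then shut the lid fully, lock it by turning the slotted cam a quarter turn clockwise to its stop with the slot key (never with the fingers), and hang the key upright in its sleeve again; leave the bowl, ramekin, jar, pepper mill and bottle alone.

Things in the scene. Friction and masses are not known exactly. Their poses are not given: they have to be found in the camera images.
- sanitiser: Fixed open-topped stainless box, 132 mm (x) by 252 mm (y) outside, rim 70 mm above the table, walls 6 mm, floor 8 mm thick (inside 120 x 240 x 62 mm deep, flat and undivided). Origin: centre of its underside, on the table; z up; its front, with the lid bar and the cam, faces its own -x. The hinge line of the lid runs along its y through (66, 0, 70) mm; the cam's vertical axis stands at (-90, 50) mm on a boss.
- lid (a joint): Lid angle in rad: 0 shut, pi/2 upright, mechanical stop at 2.3. Stiff hinge (friction about 0.6 N m, lid 0.45 kg): stays at any angle. Lid plate 132 x 252 x 10 mm, resting on the rim when shut, hinged along the far (+x) rim; it cannot be raised while the cam's tongue is over it. The robot-side edge swings up and over to +x.
- lid_bar (a point): Centre of the lid's round handle bar, 12 mm in diameter, parallel to the hinge (the box's y), 40 mm clear of the lid's front edge in the plane of the lid; 70 mm free length between two arms. At 172 mm along the lid from the hinge and 5 mm above the hinge line when shut, that is at (-106, -55, 75) mm in the box frame. Can be pinched from above at every angle, the bar turning between the fingers. Axes turn with the lid.
- cam (a joint): Cam angle in rad: grows clockwise seen from above; 0 = open, its tongue along the box's +y, clear of the lid; pi/2 = locked, at a hard stop, the tongue lying over the lid's front edge. It stays where it is left (friction about 0.08 N m). It can be turned only with the lid shut.
- cam_slot (a point): On the cam's axis, at the top face of its 36 mm bright metal head, 99 mm above the table. A straight slot 6 mm wide, 34 mm long, open at both ends, 9 mm deep runs along this point's y axis (which is also the tongue's direction); the slot turns with the cam. z up.
- key_grip (a point): Centre of the slot key's upright flat black grip: 34 mm wide (key's x), 12 mm thick (key's y), 50 mm tall. Lower down: flange 50 mm in diameter, 6 mm thick, its underside 31 mm below this point; shank 10 mm in diameter; blade at the bottom 22 mm wide along the key's x, 4 mm thick along y (2.2 mm in its lowest 4 mm), 16 mm tall. The blade's foot is 86 mm below this point. Mass 90 g. z up the key.
- key_tip (a point): Foot of the key's blade, on its axis. Same axes as key_grip.
- holder: Fixed upright aluminium sleeve in which the key hangs by its flange: outside 54 mm, bore 32 mm, 60 mm tall, open at the top. Origin: centre of its underside on the table. With the key home, the blade's foot is 5 mm above the table and key_grip 91 mm above it.
- bowl: White bowl, 110 mm wide, 45 mm tall. Leave alone. Origin: underside.
- ramekin: White ramekin, 72 mm wide, 38 mm tall, open upward. Leave alone. Origin: underside.
- spice_jar: Jar 56 mm wide, 85 mm tall. Leave alone. Origin: underside.
- mill: Wooden pepper mill 54 mm wide, 152 mm tall. Leave alone. Origin: underside.
- oil_bottle: Clear bottle 60 mm wide, 170 mm tall. Leave alone. Origin: underside.
- mould0_mid (a point): Small plain aluminium baking mould standing mouth down (looks like a short closed cylinder with a thin rim at the foot), 42 mm in diameter, 40 mm tall, about 70 g; this is its centre, half-way up. z up. Three or four moulds are present; None if absent.
- mould1_mid (a point): Like mould0. None if absent.
- mould2_mid (a point): Like mould0. None if absent.
- mould3_mid (a point): Like mould0. None if absent.
Things that resemble listed ones, but are neither listed nor needed, are in the scene too. Leave any blue, orange or turquoise look-alike of the part that bears mould3_mid alone.

How it is judged:
On the way, in this order (a step that is already met when the one before it is completed fails the run):
1. the lid stands upright by itself (within 12 degrees), released (value of joint lid between 1.36 and 1.78 rad and contact force between the fingers and lid below 0.3 N), for 0.3 s.
2. every mould present stands upright on the sanitiser's floor, released (x of mould0_mid in the frame of sanitiser between -0.06 and 0.06 m and y of mould0_mid in the frame of sanitiser between -0.12 and 0.12 m and z of mould0_mid in the frame of sanitiser between 0.02 and 0.036 m and angle between each of mould0_mid, mould1_mid, mould2_mid, mould3_mid's own z axis and vertical below 0.25 rad and x of mould1_mid in the frame of sanitiser between -0.06 and 0.06 m and y of mould1_mid in the frame of sanitiser between -0.12 and 0.12 m and z of mould1_mid in the frame of sanitiser between 0.02 and 0.036 m and x of mould2_mid in the frame of sanitiser between -0.06 and 0.06 m and y of mould2_mid in the frame of sanitiser between -0.12 and 0.12 m and z of mould2_mid in the frame of sanitiser between 0.02 and 0.036 m and x of mould3_mid in the frame of sanitiser between -0.06 and 0.06 m and y of mould3_mid in the frame of sanitiser between -0.12 and 0.12 m and z of mould3_mid in the frame of sanitiser between 0.02 and 0.036 m and contact force between the fingers and mould0 below 0.3 N and contact force between the fingers and mould1 below 0.3 N and contact force between the fingers and mould2 below 0.3 N and contact force between the fingers and mould3 below 0.3 N), for 0.2 s.
3. the lid is shut (value of joint lid below 0.03 rad), for 0.2 s.
4. the cam is turned to its locked stop with the key's blade in its slot (value of joint cam above 1.48 rad and distance between key_tip and cam_slot below 0.016 m and z of key_tip in the frame of cam_slot below -0.003 m), for 0.2 s.
At the end, for the whole second after the job is handed in: Every mould present stands upright (within 14 degrees) on the floor inside the sanitiser, the lid is shut (within 0.03 rad), the cam is at its locked stop (within 5 degrees), and the key hangs upright (within 7 degrees) and at rest in its sleeve, flange on the rim, within 15 mm of its axis (x of mould0_mid in the frame of sanitiser between -0.06 and 0.06 m and y of mould0_mid in the frame of sanitiser between -0.12 and 0.12 m and z of mould0_mid in the frame of sanitiser between 0.02 and 0.036 m and angle between each of mould0_mid, mould1_mid, mould2_mid, mould3_mid's own z axis and vertical below 0.25 rad and x of mould1_mid in the frame of sanitiser between -0.06 and 0.06 m and y of mould1_mid in the frame of sanitiser between -0.12 and 0.12 m and z of mould1_mid in the frame of sanitiser between 0.02 and 0.036 m and x of mould2_mid in the frame of sanitiser between -0.06 and 0.06 m and y of mould2_mid in the frame of sanitiser between -0.12 and 0.12 m and z of mould2_mid in the frame of sanitiser between 0.02 and 0.036 m and x of mould3_mid in the frame of sanitiser between -0.06 and 0.06 m and y of mould3_mid in the frame of sanitiser between -0.12 and 0.12 m and z of mould3_mid in the frame of sanitiser between 0.02 and 0.036 m and value of joint lid below 0.03 rad and value of joint cam above 1.48 rad and horizontal distance between key_grip and holder below 0.015 m and height (world z) of key_grip between 0.085 and 0.097 m and angle between key_grip's own z axis and vertical below 0.12 rad and linear speed of key below 0.02 m/s); the robot touches nothing.
It fails at once if the lid is folded back beyond 115 degrees (value of joint lid above 2 rad).
It fails at once if the fingers push the cam (contact force between the fingers and cam above 1.5 N).
It fails at once if a bystander is moved more than 40 mm (distance of any of bowl, ramekin, spice_jar, mill, oil_bottle from where it was at the start of the episode above 0.04 m).
Of mould0, mould1, mould2, mould3 only 3 to 4 are there at a start; the rules pass over those that are not, and their reading is None.
At some moment in a run one of mould0, mould1, mould2, mould3 may be knocked a few centimetres aside while the robot is not near it.
It also fails if it takes over 210 s, if anything falls off the work surface, if the arm or the gripper's body presses on something with over 40 N, if the wrist force passes 120 N, or if a joint passes its speed limit or range.

### The arm

A 6-joint arm with a two-finger parallel gripper is mounted at the origin on the work surface. World frame = base frame: x ahead of the robot, y to its left, z up, the work surface at z = 0. Lengths are in m, angles in rad, forces in N, time in s.
With the tool pointing down it reaches from about 0.35 to 0.775 m from the base axis. Payload 7.3 kg.
Tool frame: the origin (TCP) lies at the very end of the fingers, on their centre line; the grasp point (between the pads) lies 19 mm behind it; z points along the fingers, y is the direction in which the jaws open and shut (so a half turn about z gives the same grasp; the last joint's range is limited). The gripper opens to 92 mm and grips with 3 to 60 N. Pads are 19 mm wide; open, the fingers measure 130 mm over their backs; the gripper's body (75 mm by 190 mm) begins 47 mm behind the grasp point.
Start: joints at [1.003, 0.342, 1.524, -0, 1.275, -0.146], TCP at [0.215, 0.479, 0.227] pointing down, gripper open.
Joint ranges: [-2.53, 2.53], [-0.77, 2.02], [0.04, 2.7], [-1, 4.14], [0.28, 2.66], [-3.11, 3.11]. Speed limits (rad/s): [2.57, 2.57, 3.14, 3.14, 3.14, 3.14].

### API

Orientations are given as [roll, pitch, yaw] about the fixed x, y, z axes, in that order (R = Rz(yaw) Ry(pitch) Rx(roll)).
In Python, from cell import robot gives the robot as it stands.
- The arm moves only by the shell command python3 -m pendant 'ROWS' [OPENING] [FORCE]. ROWS is JSON, a list of rows, each a list of 2 entries, a list of its own where there are three numbers: the shift along the tool's x, y, z in mm, then the turn about the tool's z in degrees. In form: [[[x, y, z], turn], ...]. A call has 1 to 10 rows; each row is the pose to reach, as a shift and turn from the pose measured when the call began, along the tool's axes at that moment; what a row does not reach only later rows make up. A row lasts 1/12 s, in which the tool goes at most 41.7 mm and 7.16 degrees, less where a joint would pass 70% of its speed; a pose out of reach is approached as far as the arm can. A call with a gripper value outside its range is refused whole. OPENING is the opening, from 0 (shut) to 1 (fully open), set as the call begins (- or left out, the last holds). The fingers move at their own pace and stop on an object; FORCE is the grip in N (left out, the last holds). Time passes only in rows, so rows that repeat a pose let the fingers close. It gives the time, the measured TCP pose, the force and the opening at its end, in the units of the state.
- robot.observe(): the state, without advancing time (a new reading comes with each control period).
- robot.read_camera(name): name is "scene" or "side" or "wrist"; returns the picture (384x512x3 uint8, red, green, blue); there is no depth.
- robot.calibration(name): a dict with "vfov" (degrees; the focal length in pixels is half the picture's height over the tangent of half this angle, whatever the lens; pixels are square), "cx", "cy" (the principal point, pixels), "rvec" (rotation vector, rad) and "tvec" (3), from world to camera coordinates, as OpenCV has them. Camera axes: x right, y down, z forward; pixel columns grow to the right and rows downward; lengths in m; the calibration is good to about 2 mm. A picture is of the moment at which its call begins: read the wrist's pose just before it. calibration takes no time and is no camera call; for the wrist camera it gives the pose at the moment of the call.
- robot.hand_in(): hands the job in, once; it reports no verdict.
Trained networks look in the newest picture that a camera, given by its name, has taken for a name from the list of things; names that differ only in an ending like _2 or _b are one class to them, and where a whole thing is asked for, a point or a joint stands for the part that bears it (a point fixed in the world has none). Each returns a list of dicts, best first, with "p" (0 to 1); they miss things now and then, are a little off and sometimes report something else, mostly with a low value. They report only what shows in the picture. A call takes as long as a camera call. They do not tell look-alikes from the thing itself.
- robot.find_in(camera, query): "xy" ([column, row] as shares, 0 to 1, of the picture: columns of its width, rows of its height, amid what is visible of it).
The state is a dict: "time": time; "qpos": joint angles; "qvel": joint speeds; "joint_efforts": joint torques, N m; "tool_pos": TCP position; "tool_rot": TCP orientation; "contact_force": force on the tool from outside, world axes, zero at the start; "torque": the same for the moment, N m; "opening": finger opening in m.
Only numpy, scipy, OpenCV 4.12 (cv2) and the standard library are available. Lean on these libraries where they do the work, as an engineer would, in place of code of your own. Each camera call takes 0.05 s, during which the arm holds its last target.

## Working session

There is one attempt and no reset: what is moved stays moved. The work goes in short steps, Python scripts to look and compute and a shell command to move; the robot and the scene stay as the last step left them, time stands still between calls to the robot, and variables do not carry over. Pictures are saved under pics/ and viewed, and the job is handed in when it is done.

```bash
ls; mkdir -p pics; cat > h.py <<'E'
from cell import robot
import numpy as np, cv2
from scipy.spatial.transform import Rotation as R
def cal(n):
    c=robot.calibration(n); f=192/np.tan(np.radians(c['vfov'])/2)
    K=np.array([[f,0,c['cx']],[0,f,c['cy']],[0,0,1]]); return K,np.array(c['rvec'],float),np.array(c['tvec'],float)
def snap(n,fn=None):
    C=cal(n); im=np.asarray(robot.read_camera(n)); 
    if fn: cv2.imwrite('pics/'+fn,im[:,:,::-1])
    return im,C
def ray(C,px,z):
    K,r,t=C; M=cv2.Rodrigues(r)[0]; o=-M.T@t; d=M.T@np.linalg.inv(K)@np.array([px[0],px[1],1.])
    return o+d*(z-o[2])/d[2]
def proj(C,p):
    K,r,t=C; return cv2.projectPoints(np.array(p,float).reshape(-1,1,3),r,t,K,None)[0].reshape(-1,2)
def find(cam,q):
    return [(round(d['p'],2),(round(d['xy'][0]*512,1),round(d['xy'][1]*384,1))) for d in robot.find_in(cam,q)]
def st():
    s=robot.observe(); print(round(s['time'],2),'pos',np.round(s['tool_pos'],4),'rot',np.round(s['tool_rot'],3),'F',np.round(s['contact_force'],1),'op',round(s['opening'],4)); return s
def totool(target,s=None):
    s=s or robot.observe(); M=R.from_euler('xyz',s['tool_rot']).as_matrix()
    return np.round(1000*M.T@(np.array(target)-np.array(s['tool_pos'])),1)
E
python3 - <<'E'
from h import *
s=st()
for c in ['scene','side','wrist']:
    im,C=snap(c,c+'0.png'); print(c,robot.calibration(c))
E
```

```text
pics
0.0 pos [0.2147 0.4786 0.226 ] rot [-3.14 -0.    2.72] F [-0.9 -0.4  0. ] op 0.0918
scene {'vfov': 47.274841193267946, 'cx': 250.05425994035733, 'cy': 192.32670423287223, 'rvec': array([ 1.74148766,  1.51582966, -0.80277843]), 'tvec': array([-0.02784575, -0.24468987,  1.76218137])}
side {'vfov': 48.35698280777258, 'cx': 264.32328750702743, 'cy': 198.8103054113518, 'rvec': array([ 2.0430024 , -0.49323191,  0.29293769]), 'tvec': array([-0.50599638,  0.20038769,  0.92361803])}
wrist {'vfov': 67.32681719458716, 'cx': 256.147630348654, 'cy': 185.9631679497296, 'rvec': array([-2.41901923, -1.56797567, -0.23252013]), 'tvec': array([-0.52563568, -0.03567237,  0.39035198])}
```

View pics/scene0.png

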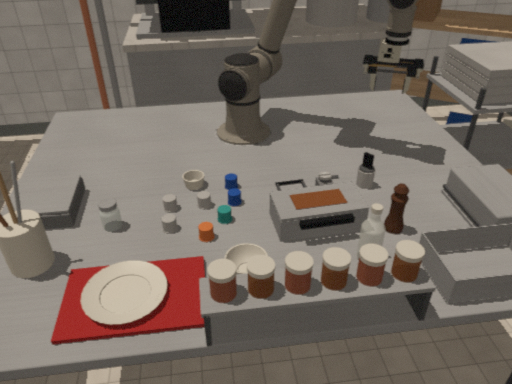

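View pics/side0.png

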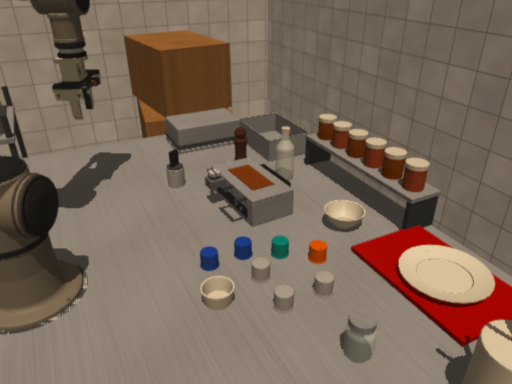

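View pics/wrist0.png

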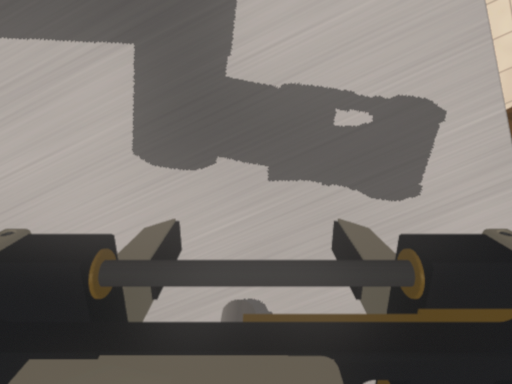

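```bash
python3 - <<'E'
from h import *
for cam in ['scene','side']:
    snap(cam); C=cal(cam)
    for q in ['sanitiser','lid_bar','cam_slot','key_grip','holder','mould0_mid','ramekin']:
        print(cam,q,find(cam,q))
E
```

```text
scene sanitiser [(0.96, (318.5, 213.4)), (0.75, (365.8, 178.9))]
scene lid_bar [(0.71, (315.7, 198.5))]
scene cam_slot [(0.52, (327.7, 178.9))]
scene key_grip [(0.69, (368.3, 162.6)), (0.57, (318.0, 198.6))]
scene holder [(0.69, (365.9, 179.8))]
scene mould0_mid [(0.65, (168.6, 201.6))]
scene ramekin [(0.71, (192.5, 179.3)), (0.49, (366.6, 163.7))]
side sanitiser [(0.71, (252.3, 191.1)), (0.64, (343.2, 213.2))]
side lid_bar [(0.97, (251.9, 180.1))]
side cam_slot [(0.51, (286.7, 154.3)), (0.42, (214.8, 173.6))]
side key_grip [(0.6, (247.0, 180.5)), (0.57, (176.0, 161.3))]
side holder [(0.53, (173.8, 180.7))]
side mould0_mid [(0.86, (284.6, 297.9))]
side ramekin [(0.89, (219.9, 292.4)), (0.71, (174.8, 177.5))]
```

```bash
python3 - <<'E'
from h import *
a,C=snap('scene'); b,D=snap('side')
c1=cv2.resize(a[150:250,260:400],(800,571),interpolation=3)
cv2.imwrite('pics/c1.png',c1[:,:,::-1])
c2=cv2.resize(b[135:225,160:300],None,fx=5.7,fy=5.7,interpolation=3)
cv2.imwrite('pics/c2.png',c2[:,:,::-1])
c3=cv2.resize(a[155:255,90:260],None,fx=4.7,fy=4.7,interpolation=3)
cv2.imwrite('pics/c3.png',c3[:,:,::-1])
E
```

```text
(no output)
```

View pics/c1.png

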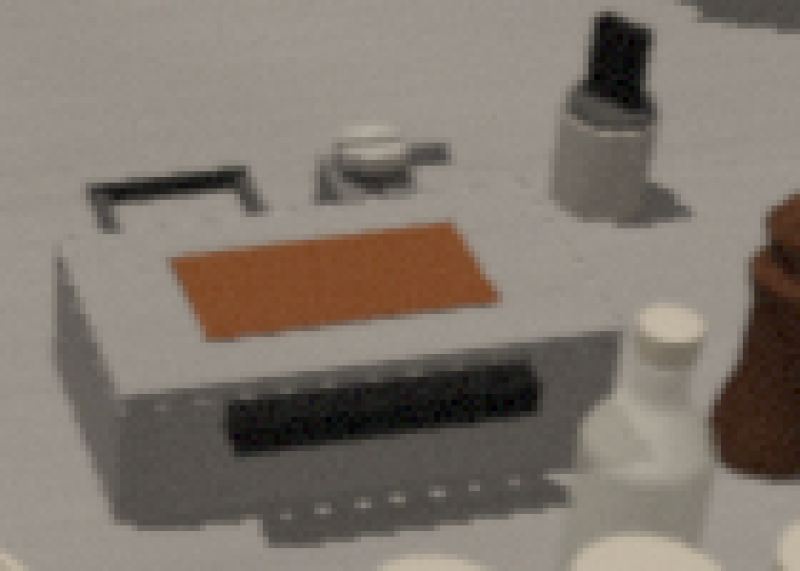

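View pics/c2.png

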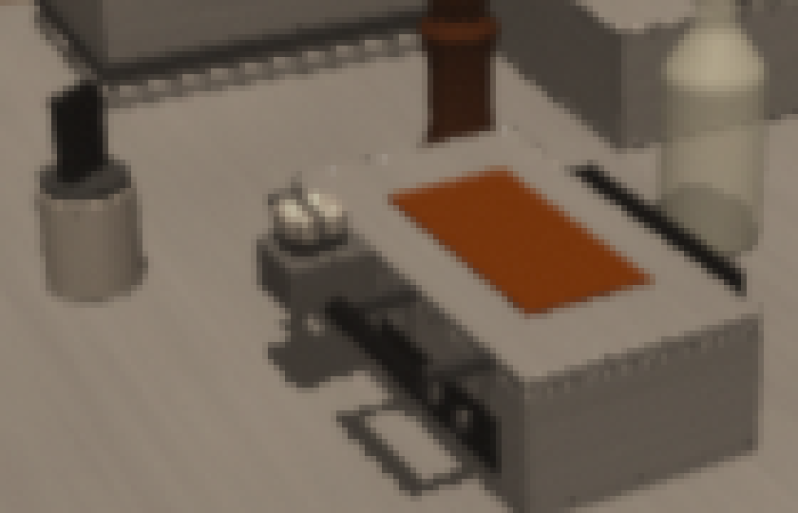

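View pics/c3.png

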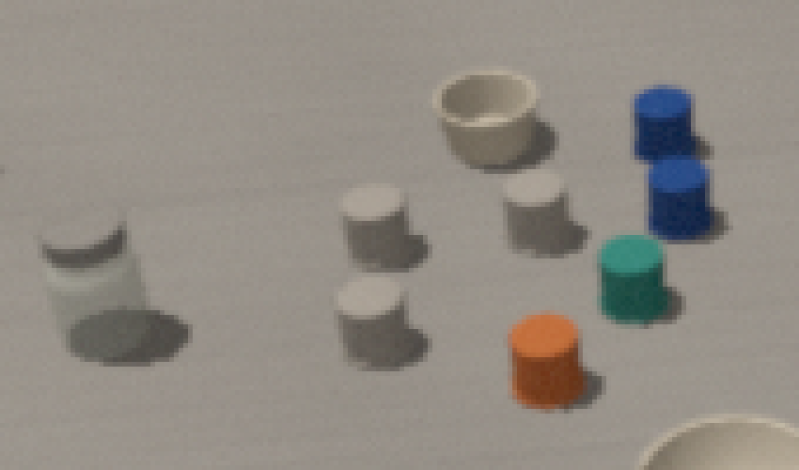

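```bash
cat > box.py <<'E'
from h import *
from scipy.optimize import least_squares
C=cal('scene');D=cal('side')
P={'fL':(-66,-126,80),'bL':(66,-126,80),'bR':(66,126,80),'bLb':(66,-126,0),'fLb':(-66,-126,0),'slot':(-90,50,99),'bar0':(-106,-90,81),'bar1':(-106,-20,81)}
o1={'fL':(270.9,192.5),'bL':(281.9,219.1),'bR':(368.5,206.9),'bLb':(280.7,240.7),'slot':(325,174.5)}
o2={'fL':(251.6,200.8),'bL':(292.8,189.7),'bR':(248.6,157.8),'bLb':(292.8,213.9),'fLb':(251.6,224.5),'slot':(214.5,172.5)}
def W(q,p):
    p=np.array(p)/1000; c,s=np.cos(q[2]),np.sin(q[2]); return np.array([q[0]+c*p[0]-s*p[1],q[1]+s*p[0]+c*p[1],p[2]])
def res(q):
    r=[]
    for Cc,o in ((C,o1),(D,o2)):
        for k,v in o.items(): r.append(proj(Cc,W(q,P[k]))[0]-v)
    return np.concatenate(r)
sol=least_squares(res,[0.55,0.15,0],loss='soft_l1')
if __name__=='__main__':
    print(sol.x,np.round(sol.fun.reshape(-1,2),1).tolist())
    for n in [(-106,-55,75),(-90,50,99),(0,0,0)]: print(n,W(sol.x,n))
    for n,(a,b),z in [('holder top',((603+0)/5.714+260,125/5.714+150),(0,0),.06)][:0]: pass
    # moulds
    for px in [(373,203),(535,190),(370,298)]: print('m',ray(C,(90+px[0]/4.7,155+px[1]/4.7),.04))
    print('holder rim flange',ray(C,(260+610/5.714,150+105/5.714),.066),ray(D,(160+88/5.7,135+183/5.7),.066))
    for n,z in [('ramekin',.038),('bowl',.045),('spice_jar',.085),('mill',.152),('oil_bottle',.17),('mould0_mid',.02),('key_grip',.091)]:
        robot.read_camera('scene'); f=find('scene',n); robot.read_camera('side'); g=find('side',n)
        print(n,[(p,np.round(ray(C,x,z*.6)[:2],3)) for p,x in f],[(p,np.round(ray(D,x,z*.6)[:2],3)) for p,x in g])
E
python3 box.py
```

```text
[0.59780794 0.1459076  0.06429366] [[-1.3, -1.5], [-1.0, -0.4], [1.0, -0.3], [-0.5, 0.5], [0.1, -0.4], [0.0, -0.8], [0.8, -1.8], [0.1, -2.2], [-0.3, -1.1], [0.3, 1.3], [-0.6, -2.5]]
(-106, -55, 75) [0.49556066 0.0842108  0.075     ]
(-90, 50, 99) [0.50478142 0.19002185 0.099     ]
(0, 0, 0) [0.59780794 0.1459076  0.        ]
m [ 0.47521748 -0.27970552  0.04      ]
m [ 0.47657558 -0.17574274  0.04      ]
m [ 0.57412227 -0.27962037  0.04      ]
holder rim flange [0.44324596 0.34613925 0.066     ] [0.43023403 0.32729346 0.066     ]
ramekin [(0.82, array([ 0.349, -0.204]))] [(0.6, array([ 0.355, -0.209]))]
bowl [(0.62, array([ 0.744, -0.087]))] [(0.7, array([ 0.78 , -0.067]))]
spice_jar [(0.92, array([ 0.557, -0.439]))] [(0.68, array([ 0.514, -0.46 ])), (0.36, array([ 0.553, -0.309])), (0.22, array([ 0.748, -0.104]))]
mill [(0.56, array([0.688, 0.344]))] [(0.83, array([0.661, 0.361]))]
oil_bottle [(0.85, array([0.78 , 0.239]))] [(0.66, array([0.732, 0.175]))]
mould0_mid [(0.71, array([ 0.459, -0.287]))] [(0.83, array([ 0.469, -0.282]))]
key_grip [(0.58, array([0.403, 0.369]))] [(0.45, array([0.452, 0.398]))]
```

```bash
python3 - <<'E'
from h import *
s=st(); print(totool([0.47,0.084,0.226],s), s['qpos'])
E
```

```text
2.45 pos [0.2149 0.479  0.2267] rot [3.142 0.    2.72 ] F [ 0.2 -0.1 -0. ] op 0.092
[-394.4 -256.     0.8] [ 1.00302152e+00  3.41976249e-01  1.52411148e+00 -4.07576965e-05
  1.27545891e+00 -1.46010166e-01]
```

```bash
python3 -m pendant '[[[-33,-21,0],6],[[-66,-43,0],12],[[-99,-64,0],18],[[-132,-85,0],24],[[-164,-107,0],30],[[-197,-128,0],36],[[-230,-149,0],42],[[-263,-171,0],48],[[-296,-192,0],55],[[-329,-213,0],62]]'; python3 - <<'E'
from h import *
s=st(); print(totool([0.4956,0.084,0.226],s)); im,C=snap('wrist','w1.png')
E
```

```text
time: 3.28
tool_pos: [0.4286, 0.1482, 0.227]
tool_rot: [3.141, -0.0, 1.632]
contact_force: [0.7, 0.5, 0.0]
opening: 0.0917
3.28 pos [0.4286 0.1482 0.227 ] rot [ 3.141 -0.     1.632] F [0.7 0.5 0. ] op 0.0917
[-68.1  63.    1. ]
```

View pics/w1.png

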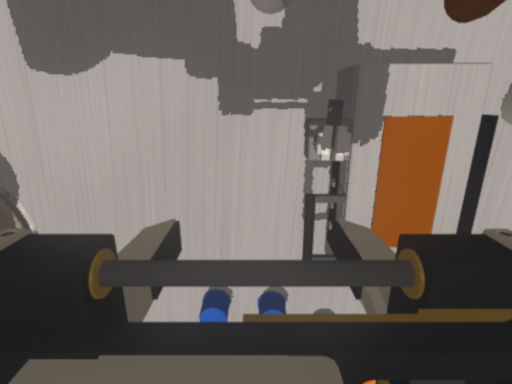

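```bash
python3 -m pendant '[[[-32,15,0],0],[[-64,30,0],0],[[-96,45,0],0],[[-128,60,0],0],[[-128,70,0],0],[[-128,70,0],0]]' 0.3; python3 - <<'E'
from h import *
s=st(); im,C=snap('wrist','w2.png')
from box import W,sol
for n in [(-106,-90,75),(-106,-20,75),(-66,126,80),(-66,-126,80),(66,126,80),(66,-126,80),(-90,50,99)]: print(n,proj(C,W(sol.x,n)))
E
```

```text
time: 3.83
tool_pos: [0.5104, 0.0171, 0.2273]
tool_rot: [3.137, 0.003, 1.617]
contact_force: [-0.0, -0.5, 0.2]
opening: 0.0565
3.83 pos [0.5104 0.0171 0.2273] rot [3.137e+00 3.000e-03 1.617e+00] F [-0.  -0.5  0.2] op 0.0565
(-106, -90, 75) [[245.76084667 144.1383398 ]]
(-106, -20, 75) [[243.85050299  74.36868335]]
(-66, 126, 80) [[ 286.43896299 -114.13116762]]
(-66, -126, 80) [[283.09290727 177.09264078]]
(66, 126, 80) [[ 444.87623989 -117.13462999]]
(66, -126, 80) [[403.93359988 175.05835839]]
(-90, 50, 99) [[259.19898648 -16.1634673 ]]
```

View pics/w2.png

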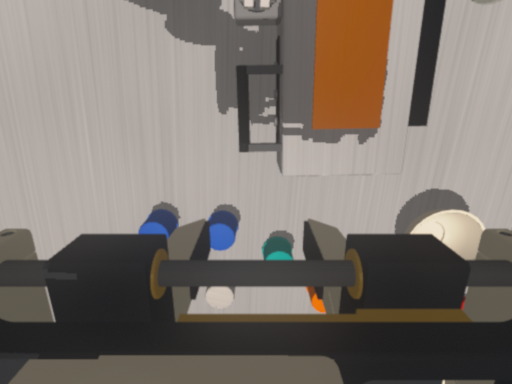

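```bash
python3 - <<'E'
from h import *
s=st(); im,C=snap('wrist'); print(ray(C,(243.5,109),.075)); st(); print(totool([0.495,0.084,0.15]))
E
```

```text
3.88 pos [0.5091 0.0183 0.2273] rot [3.139e+00 3.000e-03 1.619e+00] F [-0.8  0.4 -0.6] op 0.0523
[0.49254704 0.0868385  0.075     ]
3.93 pos [0.5084 0.0191 0.2273] rot [3.139e+00 3.000e-03 1.620e+00] F [ 0.3 -0.5 -0.2] op 0.0483
[ 65.7 -10.4  77.1]
```

```bash
python3 -m pendant '[[[33,-6,38],0],[[66,-11,77],-0.8],[[66,-11,77],-0.8],[[66,-11,77],-0.8],[[66,-11,77],-0.8],[[66,-11,77],-0.8]]' 0.3; python3 - <<'E'
from h import *
s=st(); im,C=snap('wrist','w3.png'); print(totool([0.494,0.084,0.058]))
E
```

```text
time: 4.43
tool_pos: [0.4948, 0.0846, 0.1513]
tool_rot: [3.137, 0.003, 1.636]
contact_force: [1.1, 0.4, -0.1]
opening: 0.0277
4.43 pos [0.4948 0.0846 0.1513] rot [3.137e+00 3.000e-03 1.636e+00] F [ 1.1  0.4 -0.1] op 0.0277
[ 0.2 -1.6 93.5]
```

View pics/w3.png

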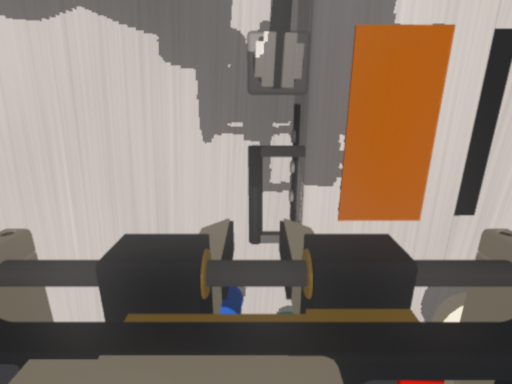

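```bash
python3 -m pendant '[[[0,-1,30],0],[[0,-1,60],0],[[0,-1,80],0],[[0,-1,93],0],[[0,-1,93],0],[[0,-1,93],0]]' 0.3; python3 - <<'E'
from h import *
s=st();im,C=snap('wrist');print(proj(C,[[.494,.049,.075],[.494,.119,.075]])); im,C=snap('side','s2.png')
E
python3 -m pendant '[[[0,0,0],0],[[0,0,0],0],[[0,0,0],0],[[0,0,0],0],[[0,0,0],0],[[0,0,0],0]]' 0 15
```

```text
time: 4.98
tool_pos: [0.4953, 0.0832, 0.0592]
tool_rot: [3.136, 0.003, 1.634]
contact_force: [-0.5, 0.3, 1.3]
opening: 0.0278
4.98 pos [0.4953 0.0832 0.0592] rot [3.136e+00 3.000e-03 1.634e+00] F [-0.5  0.3  1.3] op 0.0278
[[250.93454211 303.55467495]
 [258.97136576 190.01450014]]
time: 5.58
tool_pos: [0.4944, 0.0833, 0.0608]
tool_rot: [3.136, 0.004, 1.635]
contact_force: [-5.8, -2.4, 7.8]
opening: 0.0113
```

```bash
python3 -m pendant '[[[0,3,-27],0],[[0,10,-53],0],[[0,21,-77],0],[[0,36,-100],0],[[0,54,-120],0],[[0,54,-120],0],[[0,54,-120],0],[[0,54,-120],0]]' 0 25; python3 - <<'E'
from h import *
s=st();snap('side','s3.png'); snap('scene','sc3.png')
from box import W,sol
h=W(sol.x,(66,-55,70)); p=np.array(s['tool_pos'])-[0,0,-.019]; print(h,p-h,np.degrees(np.arctan2((p-h)[2],-(p-h)[0])),np.linalg.norm(p-h))
E
```

```text
time: 6.25
tool_pos: [0.5464, 0.0866, 0.1826]
tool_rot: [3.137, 0.005, 1.635]
contact_force: [-8.5, -2.9, 12.7]
opening: 0.0111
6.25 pos [0.5464 0.0866 0.1826] rot [3.137 0.005 1.635] F [-8.5 -2.9 12.7] op 0.0111
[0.66720529 0.0952617  0.07      ] [-0.12076437 -0.00861536  0.13160394] 47.45942042060455 0.178823526601743
```

View pics/s3.png

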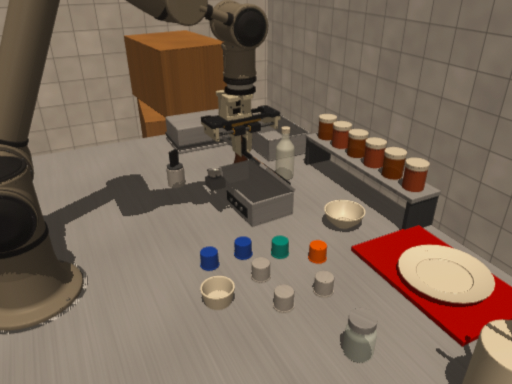

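```bash
python3 -m pendant '[[[0,21,-17],0],[[0,45,-30],0],[[0,71,-39],0],[[0,97,-43],0],[[0,124,-45],0],[[0,124,-45],0],[[0,124,-45],0],[[0,124,-45],0]]' 0 25; python3 - <<'E'
from h import *
s=st();snap('side','s4.png'); snap('scene','sc4.png')
from box import W,sol
h=W(sol.x,(66,-55,70)); p=np.array(s['tool_pos'])-[0,0,-.019]; print(h,p-h,np.degrees(np.arctan2((p-h)[2],-(p-h)[0])),np.linalg.norm(p-h))
E
```

```text
time: 7.02
tool_pos: [0.6722, 0.0946, 0.2303]
tool_rot: [3.129, 0.005, 1.635]
contact_force: [4.0, -1.0, 7.8]
opening: 0.0112
7.02 pos [0.6722 0.0946 0.2303] rot [3.129 0.005 1.635] F [ 4.  -1.   7.8] op 0.0112
[0.66720529 0.0952617  0.07      ] [ 0.00503449 -0.00066937  0.1793411 ] 91.6079926772843 0.1794129990664085
```

View pics/s4.png

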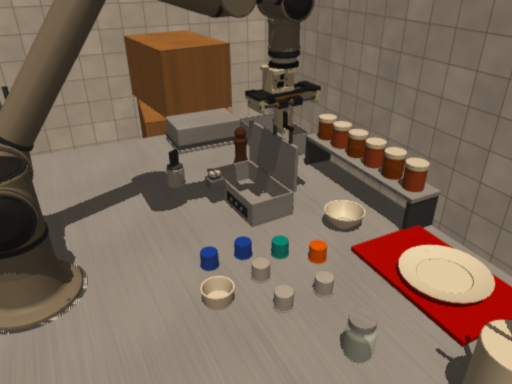

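View pics/sc4.png

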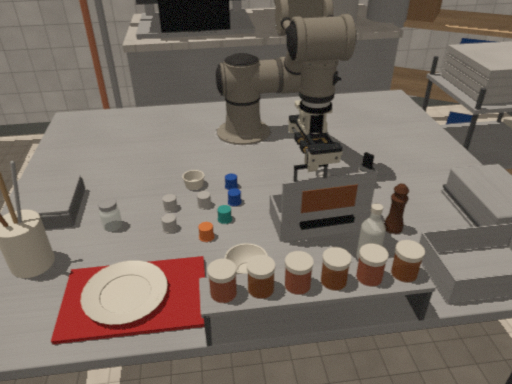

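```bash
python3 -m pendant '[[[0,0,0],0],[[0,0,0],0],[[0,0,0],0],[[0,0,0],0],[[0,0,0],0],[[0,0,-20],0],[[0,0,-50],0],[[0,0,-70],0],[[0,0,-70],0]]' 0.45; python3 - <<'E'
from h import *
s=st();
print(totool([0.52,-0.19,0.25]))
E
```

```text
time: 7.87
tool_pos: [0.6724, 0.0951, 0.3057]
tool_rot: [3.121, 0.006, 1.635]
contact_force: [0.1, 0.1, 0.4]
opening: 0.0414
7.87 pos [0.6724 0.0951 0.3057] rot [3.121 0.006 1.635] F [0.1 0.1 0.4] op 0.0414
[-274.4 -171.5   53.8]
```

```bash
python3 -m pendant '[[[-30,-20,0],0],[[-65,-40,0],0],[[-103,-55,0],0],[[-141,-70,0],0],[[-179,-85,0],0],[[-217,-100,0],0],[[-255,-115,0],0],[[-293,-130,0],0],[[-331,-145,0],0],[[-369,-160,0],0]]' 0.9; python3 -m pendant '[[[-20,0,0],0],[[-40,0,0],0],[[-50,0,0],0],[[-50,0,0],0],[[-50,0,0],0]]'; python3 - <<'E'
from h import *
s=st();
im,C=snap('wrist','w5.png')
for c in ['scene','side','wrist']: 
  if c!='wrist': snap(c,c+'5.png')
  f=find(c,'mould0_mid'); print(c,[(p,x,np.round(ray(cal(c),x,.025),3)) for p,x in f])
E
```

```text
time: 8.7
tool_pos: [0.5353, -0.285, 0.3038]
tool_rot: [3.122, 0.005, 1.635]
contact_force: [0.5, -0.2, -0.3]
opening: 0.0824
time: 9.12
tool_pos: [0.5385, -0.3343, 0.3032]
tool_rot: [3.123, 0.004, 1.635]
contact_force: [-0.5, 1.1, 0.4]
opening: 0.0826
9.12 pos [ 0.5385 -0.3343  0.3032] rot [3.123 0.004 1.635] F [-0.5  1.1  0.4] op 0.0826
scene [(0.77, (165.9, 204.3), array([ 0.484, -0.292,  0.025]))]
side [(0.7, (282.2, 296.1), array([ 0.464, -0.283,  0.025]))]
wrist [(0.94, (209.3, 110.4), array([ 0.471, -0.276,  0.025]))]
```

View pics/w5.png

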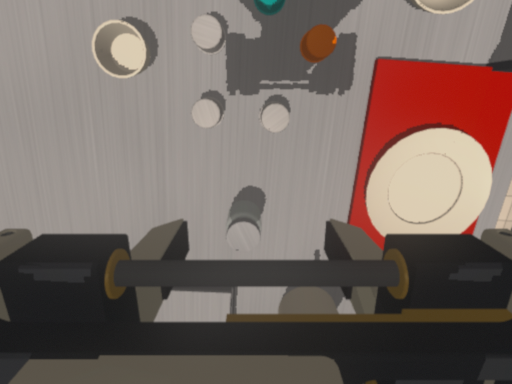

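View pics/scene5.png

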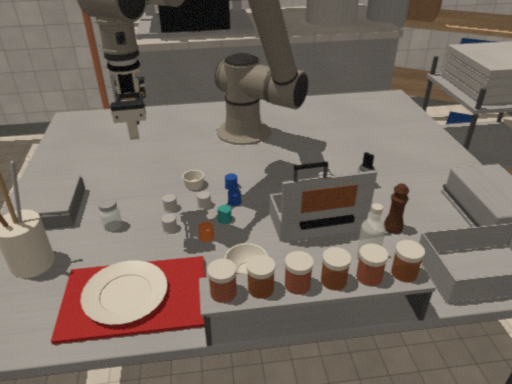

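```bash
python3 - <<'E'
from h import *
s=st();im,C=snap('wrist')
cv2.imwrite('pics/w5z.png',cv2.resize(im[0:150,170:330],None,fx=4,fy=4,interpolation=3)[:,:,::-1])
for p in [(207,30),(207,110),(275,115)]: print(ray(C,p,.04))
E
```

```text
9.42 pos [ 0.5388 -0.3338  0.3044] rot [3.122 0.005 1.637] F [ 0.1 -0.1 -0.5] op 0.0829
[ 0.46854257 -0.17422303  0.04      ]
[ 0.47017361 -0.27532629  0.04      ]
[ 0.5664545  -0.27586376  0.04      ]
```

View pics/w5z.png

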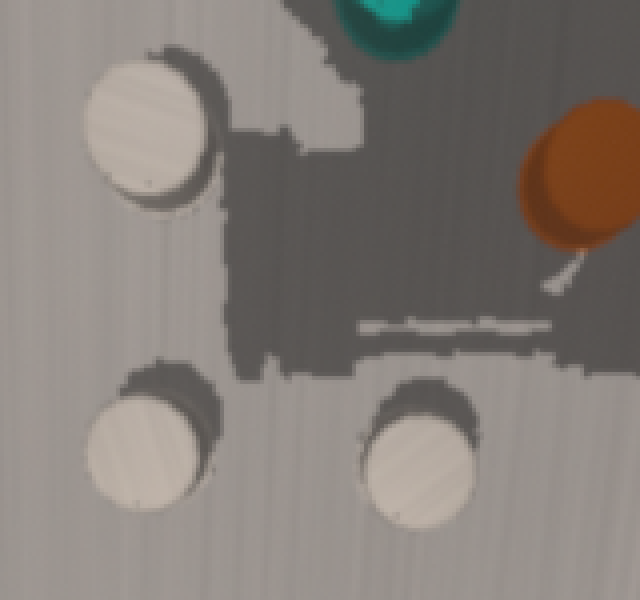

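```bash
python3 - <<'E'
from h import *
s=st();print(totool([.470,-.279,.15],s), (s['tool_rot'][2]-.064)*57.3, np.round(s['qpos'],2));im,C=snap('wrist');print(ray(C,(243,237),.085))
E
```

```text
9.47 pos [ 0.5387 -0.334   0.3043] rot [3.122 0.005 1.636] F [-0.1  0.8 -0.5] op 0.0825
[ 60.2 -68.1 152.7] 90.08988823209694 [-0.68  0.5   1.06  0.01  1.56 -0.75]
[ 0.53107823 -0.44736619  0.085     ]
```

```bash
python3 -m pendant '[[[6,-7,10],7],[[12,-14,20],14],[[18,-20,30],21],[[24,-27,40],28],[[30,-34,50],35],[[36,-41,60],42],[[42,-48,70],49],[[48,-55,80],56],[[54,-61,90],63],[[60,-68,100],70]]' 0.9; python3 -m pendant '[[[0,0,0],7],[[0,0,0],14],[[0,0,0],20],[[0,0,0],20],[[0,0,0],20]]' 0.9; python3 - <<'E'
from h import *
s=st();print(totool([.470,-.279,.011],s), (s['tool_rot'][2]-.064)*57.3, np.round(s['qpos'],2));im,C=snap('wrist','w6.png')
E
```

```text
time: 10.35
tool_pos: [0.4687, -0.2787, 0.2024]
tool_rot: [3.13, -0.017, 0.409]
contact_force: [0.5, 0.1, 0.1]
opening: 0.0828
time: 10.77
tool_pos: [0.4688, -0.2786, 0.2025]
tool_rot: [3.136, -0.021, 0.063]
contact_force: [0.7, -0.2, -0.5]
opening: 0.0827
10.77 pos [ 0.4688 -0.2786  0.2025] rot [ 3.136 -0.021  0.063] F [ 0.7 -0.2 -0.5] op 0.0827
[ -2.8  -0.6 191.5] -0.05869054600337786 [-0.68  0.39  1.52  0.01  1.21  0.82]
```

View pics/w6.png

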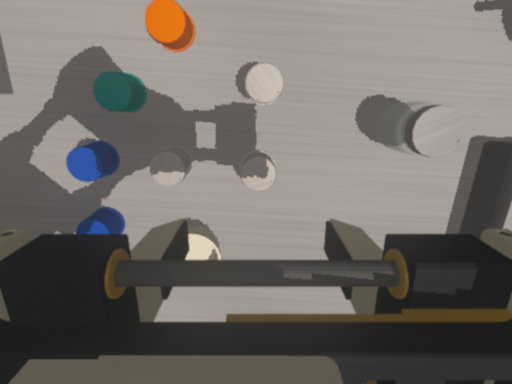

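```bash
python3 - <<'E'
from h import *
C=cal('wrist')
for p in [(258,171),(264,82),(168,165),(437,130)]: print(ray(C,p,.04 if p[0]<400 else .085))
print(proj(C,[.47,-.279,.04]))
E
```

```text
[ 0.47102119 -0.27995634  0.04      ]
[ 0.56694712 -0.27994884  0.04      ]
[ 0.47157587 -0.17779677  0.04      ]
[ 0.53163834 -0.44517339  0.085     ]
[[257.10539554 171.81976649]]
```

```bash
python3 -m pendant '[[[-1,1,38],0],[[-1,1,76],0],[[-2,1,114],0],[[-2,1,150],0],[[-2,1,175],0],[[-2,1,191],0],[[-2,1,191],0],[[-2,1,191],0]]' 0.9; python3 -m pendant '[[[0,0,0],0],[[0,0,0],0],[[0,0,0],0],[[0,0,0],0],[[0,0,0],0],[[0,0,0],0]]' 0 15;python3 -m pendant '[[[0,0,-30],0],[[0,0,-70],0],[[0,0,-110],0],[[0,0,-150],0],[[0,0,-150],0],[[0,0,-150],0]]' 0 15; python3 - <<'E'
from h import *
from box import W,sol
s=st();print(W(sol.x,(-15,72,18)), totool(W(sol.x,(-15,72,165)),s), (s['tool_rot'][2]-.064)*57.3);im,C=snap('wrist','w7.png')
E
```

```text
time: 11.48
tool_pos: [0.4707, -0.2804, 0.0112]
tool_rot: [3.137, -0.019, 0.065]
contact_force: [0.2, 0.3, 0.5]
opening: 0.0826
time: 11.98
tool_pos: [0.4708, -0.2804, 0.0116]
tool_rot: [3.136, -0.02, 0.065]
contact_force: [-0.9, -0.3, -0.8]
opening: 0.0473
time: 12.48
tool_pos: [0.4688, -0.2807, 0.1641]
tool_rot: [3.133, -0.024, 0.065]
contact_force: [0.6, 0.4, -1.4]
opening: 0.0415
12.48 pos [ 0.4688 -0.2807  0.1641] rot [ 3.133 -0.024  0.065] F [ 0.6  0.4 -1.4] op 0.0415
[0.57821297 0.2167951  0.018     ] [ 141.6 -489.3   -1.9] 0.06695805332336997
```

View pics/w7.png

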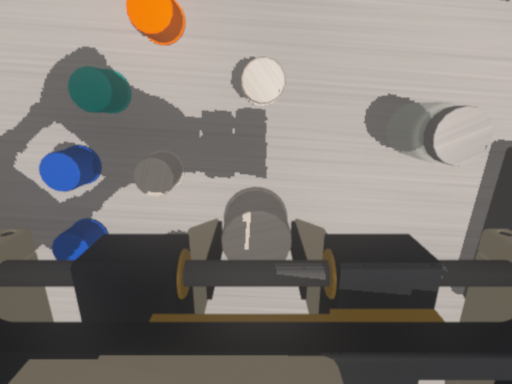

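```bash
python3 -m pendant '[[[10,-35,0],0],[[21,-73,0],0],[[32,-111,0],0],[[43,-149,0],0],[[54,-187,0],0],[[65,-225,0],0],[[76,-263,0],0],[[87,-301,0],0],[[98,-339,0],0],[[109,-377,0],0]]'; python3 -m pendant '[[[10,-35,0],0],[[21,-73,0],0],[[32,-108,0],0],[[32,-108,0],0],[[32,-108,0],0],[[32,-108,0],0]]'; python3 - <<'E'
from h import *
from box import W,sol
s=st();print(totool(W(sol.x,(-15,72,165)),s), (s['tool_rot'][2]-.064)*57.3)
im,C=snap('side');cv2.imwrite('pics/s8.png',cv2.resize(im[60:230,160:340],None,fx=4,fy=3.5,interpolation=3)[:,:,::-1])
E
```

```text
time: 13.37
tool_pos: [0.5508, 0.1054, 0.1597]
tool_rot: [3.136, -0.016, 0.065]
contact_force: [1.4, -0.1, -0.6]
opening: 0.041
time: 13.87
tool_pos: [0.5746, 0.2148, 0.1574]
tool_rot: [3.135, -0.012, 0.066]
contact_force: [0.0, 0.8, -0.6]
opening: 0.0414
13.87 pos [0.5746 0.2148 0.1574] rot [ 3.135 -0.012  0.066] F [ 0.   0.8 -0.6] op 0.0414
[ 3.9 -1.7 -7.6] 0.10613431949763452
```

View pics/s8.png

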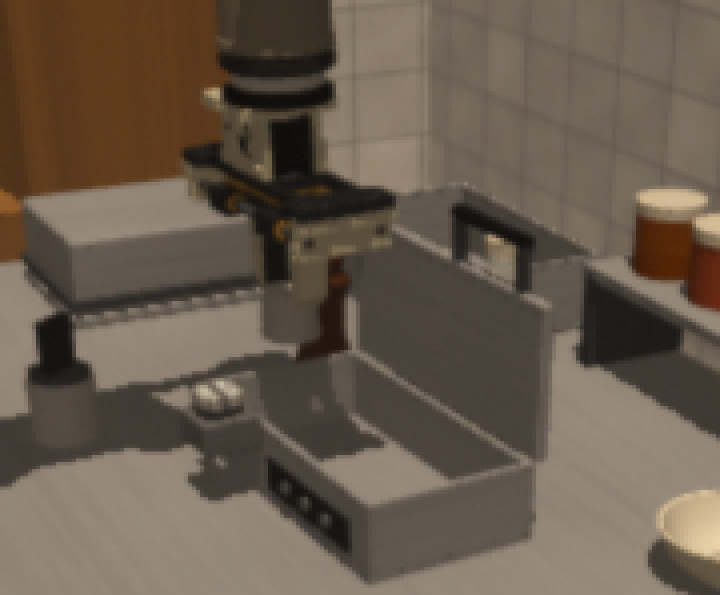

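```bash
python3 - <<'E'
from h import *
s=robot.observe();C=cal('side');p=np.array(s['tool_pos'])
for dz in [0,-.01,-.02,-.03]:
  for off in [(0,0),(-.02,-.01),(0,-.03)]:
    q=proj(C,p+[off[0],off[1],dz])[0]; print(dz,off,np.round([(q[0]-160)*4,(q[1]-60)*3.5]))
E
```

```text
0 (0, 0) [290. 293.]
0 (-0.02, -0.01) [270. 301.]
0 (0, -0.03) [306. 306.]
-0.01 (0, 0) [290. 304.]
-0.01 (-0.02, -0.01) [270. 313.]
-0.01 (0, -0.03) [307. 317.]
-0.02 (0, 0) [290. 315.]
-0.02 (-0.02, -0.01) [271. 324.]
-0.02 (0, -0.03) [307. 328.]
-0.03 (0, 0) [291. 326.]
-0.03 (-0.02, -0.01) [271. 335.]
-0.03 (0, -0.03) [308. 339.]
```

```bash
python3 -m pendant '[[[4,-2,30],0],[[4,-2,65],0],[[4,-2,90],0],[[4,-2,110],0],[[4,-2,110],0],[[4,-2,110],0],[[4,-2,110],0]]';  python3 -m pendant '[[[0,0,3],0],[[0,0,5],0],[[0,0,7],0],[[0,0,7],0]]'; python3 - <<'E'
from h import *
im,C=snap('side');cv2.imwrite('pics/s9.png',cv2.resize(im[60:230,160:340],None,fx=4,fy=3.5,interpolation=3)[:,:,::-1])
E
```

```text
time: 14.5
tool_pos: [0.5812, 0.2151, 0.0494]
tool_rot: [3.135, -0.015, 0.063]
contact_force: [0.6, -0.3, -0.7]
opening: 0.0414
time: 14.83
tool_pos: [0.5813, 0.215, 0.0426]
tool_rot: [3.135, -0.015, 0.063]
contact_force: [-0.5, 0.1, -1.6]
opening: 0.0413
```

View pics/s9.png

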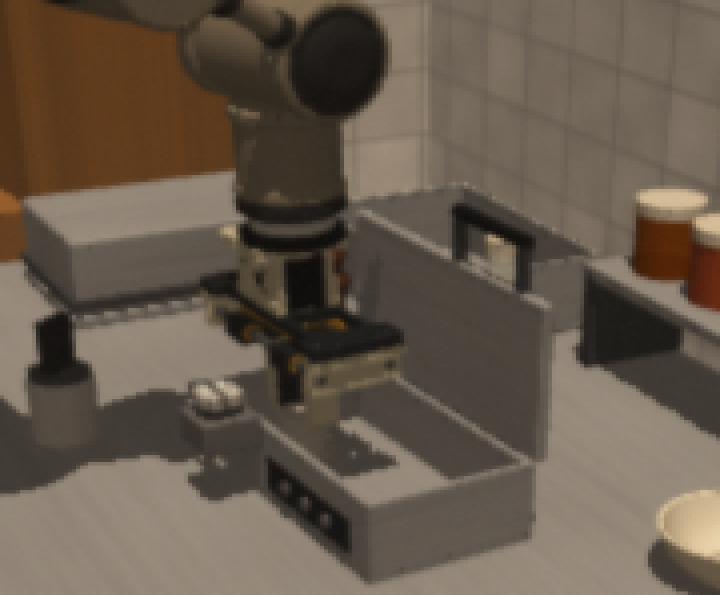

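Lower in small steps to contact.

```bash
python3 -m pendant '[[[0,0,2],0],[[0,0,4],0],[[0,0,4],0],[[0,0,4],0]]'; python3 -m pendant '[[[0,0,2],0],[[0,0,3],0],[[0,0,3],0],[[0,0,3],0]]'; python3 -m pendant '[[[0,0,2],0],[[0,0,3],0],[[0,0,3],0],[[0,0,3],0]]'
```

```text
time: 15.22
tool_pos: [0.5821, 0.2157, 0.0397]
tool_rot: [3.136, -0.018, 0.064]
contact_force: [0.2, 1.7, 5.4]
opening: 0.0411
time: 15.55
tool_pos: [0.5825, 0.2159, 0.0393]
tool_rot: [3.136, -0.02, 0.064]
contact_force: [-6.1, -0.7, 16.4]
opening: 0.041
time: 15.88
tool_pos: [0.5828, 0.2159, 0.0389]
tool_rot: [3.136, -0.021, 0.065]
contact_force: [-6.8, -2.9, 17.9]
opening: 0.0413
```

```bash
python3 -m pendant '[[[0,0,0],0],[[0,0,0],0],[[0,0,0],0],[[0,0,0],0],[[0,0,-20],0],[[0,0,-60],0],[[0,0,-100],0],[[0,0,-120],0],[[0,0,-120],0]]' 0.6;  python3 - <<'E'
from h import *
s=st();print(totool([.471,-.178,.16]))
im,C=snap('wrist','w10.png')
E
```

```text
time: 16.63
tool_pos: [0.583, 0.2172, 0.1645]
tool_rot: [3.138, -0.031, 0.065]
contact_force: [0.5, -0.6, 0.7]
opening: 0.0549
16.63 pos [0.583  0.2172 0.1645] rot [ 3.138 -0.031  0.065] F [ 0.5 -0.6  0.7] op 0.0549
[-137.4  387.1    1.8]
```

View pics/w10.png

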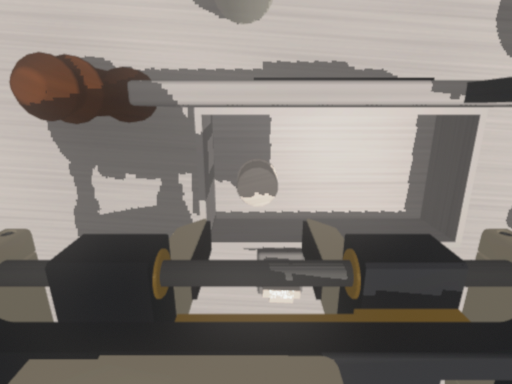

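```bash
python3 -m pendant '[[[-13,38,0],0],[[-26,76,0],0],[[-40,114,0],0],[[-53,152,0],0],[[-67,190,0],0],[[-80,228,0],0],[[-94,266,0],0],[[-107,304,0],0],[[-121,342,0],0],[[-134,380,0],0]]'; python3 -m pendant '[[[-3,7,0],0],[[-3,7,0],0],[[-3,7,0],0],[[-3,7,0],0]]' 0.9; python3 - <<'E'
from h import *
s=st();im,C=snap('wrist','w11.png'); print(totool([.4715,-.178,.011]),proj(C,[.4715,-.178,.04]))
print([(x,np.round(ray(C,x,.025),3)) for p,x in find('wrist','mould0_mid')])
E
```

```text
time: 17.52
tool_pos: [0.4706, -0.1723, 0.1579]
tool_rot: [3.139, -0.024, 0.065]
contact_force: [1.4, -1.5, -0.2]
opening: 0.0552
time: 17.85
tool_pos: [0.4679, -0.1781, 0.1569]
tool_rot: [3.14, -0.022, 0.065]
contact_force: [0.7, -0.1, -0.4]
opening: 0.0769
17.85 pos [ 0.4679 -0.1781  0.1569] rot [ 3.14  -0.022  0.065] F [ 0.7 -0.1 -0.4] op 0.0769
[ -0.    0.  146.3] [[257.63134767 180.12180734]]
[]
```

View pics/w11.png

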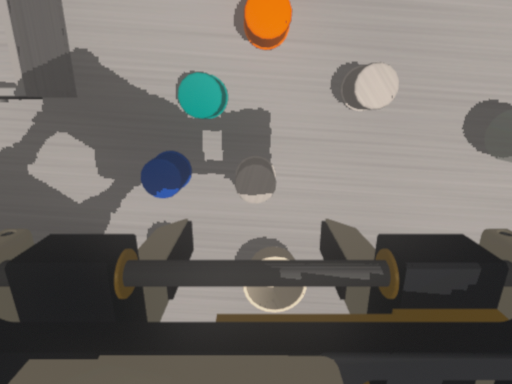

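```bash
python3 -m pendant '[[[0,0,38],0],[[0,0,76],0],[[0,0,114],0],[[0,0,135],0],[[0,0,146],0],[[0,0,146],0],[[0,0,146],0]]' 0.75; python3 -m pendant '[[[0,0,0],0],[[0,0,0],0],[[0,0,0],0],[[0,0,0],0],[[0,0,0],0],[[0,0,0],0],[[0,0,0],0],[[0,0,0],0]]' 0 15;python3 -m pendant '[[[0,0,-30],0],[[0,0,-70],0],[[0,0,-110],0],[[0,0,-145],0],[[0,0,-145],0],[[0,0,-145],0]]' 0 15; python3 - <<'E'
from h import *
from box import W,sol
s=st();print(totool(W(sol.x,(-15,-1,155)),s), (s['tool_rot'][2]-.064)*57.3)
E
```

```text
time: 18.53
tool_pos: [0.4719, -0.1769, 0.0113]
tool_rot: [3.14, -0.022, 0.068]
contact_force: [0.8, -0.1, -0.6]
opening: 0.0688
time: 19.2
tool_pos: [0.4722, -0.1771, 0.0119]
tool_rot: [3.139, -0.023, 0.068]
contact_force: [-1.1, 0.8, 6.7]
opening: 0.0416
time: 19.7
tool_pos: [0.4697, -0.1776, 0.1587]
tool_rot: [3.137, -0.027, 0.068]
contact_force: [-0.5, 1.1, -2.1]
opening: 0.0417
19.7 pos [ 0.4697 -0.1776  0.1587] rot [ 3.137 -0.027  0.068] F [-0.5  1.1 -2.1] op 0.0417
[ 134.7 -313.1    5.9] 0.23770938540332762
```

```bash
python3 -m pendant '[[[16,-38,0],0],[[33,-76,0],0],[[49,-114,0],0],[[65,-152,0],0],[[82,-190,0],0],[[98,-228,0],0],[[114,-266,0],0],[[130,-300,0],0],[[135,-313,0],0],[[135,-313,0],0]]'; python3 -m pendant '[[[0,0,0],0],[[0,0,0],0],[[0,0,0],0]]'; python3 - <<'E'
from h import *
from box import W,sol
s=st();print(totool(W(sol.x,(-15,-1,19.5)),s), (s['tool_rot'][2]-.064)*57.3)
im,C=snap('wrist','w12.png')
im,C=snap('side');cv2.imwrite('pics/s12.png',cv2.resize(im[60:230,160:340],None,fx=4,fy=3.5,interpolation=3)[:,:,::-1])
E
```

```text
time: 20.53
tool_pos: [0.5825, 0.147, 0.1583]
tool_rot: [3.137, -0.023, 0.072]
contact_force: [1.0, 0.3, -1.0]
opening: 0.0417
time: 20.78
tool_pos: [0.5818, 0.1454, 0.1575]
tool_rot: [3.137, -0.021, 0.071]
contact_force: [-0.2, -0.7, -0.3]
opening: 0.0416
20.78 pos [0.5818 0.1454 0.1575] rot [ 3.137 -0.021  0.071] F [-0.2 -0.7 -0.3] op 0.0416
[ -1.9   0.9 138. ] 0.383872054538203
```

View pics/s12.png

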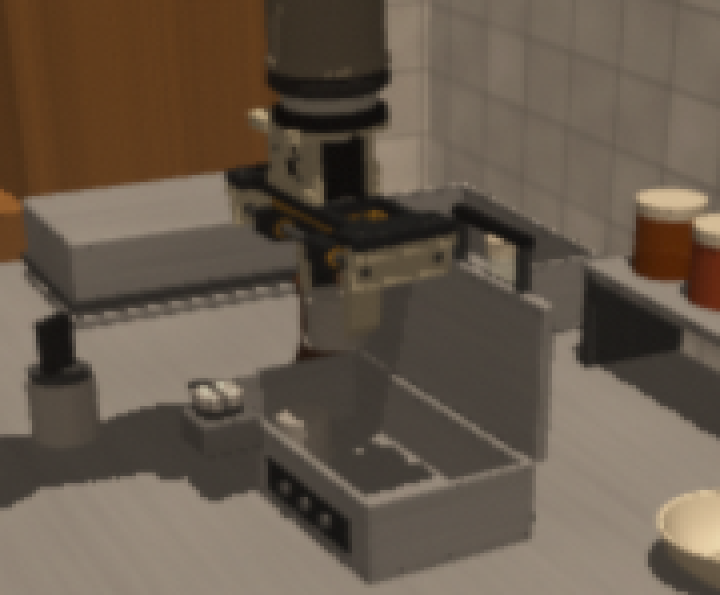

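View pics/w12.png

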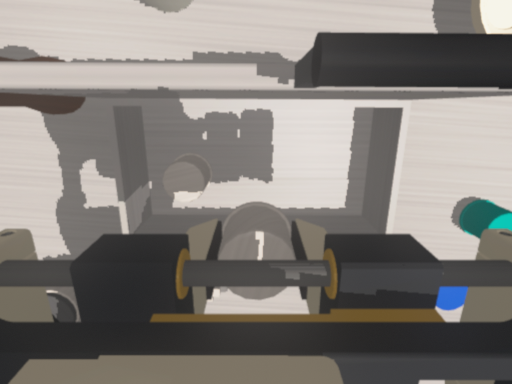

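```bash
python3 -m pendant '[[[0,1,38],0],[[-1,1,76],0],[[-2,1,100],0],[[-2,1,112],0],[[-2,1,112],0],[[-2,1,112],0],[[-2,1,112],0]]';  python3 -m pendant '[[[0,0,5],0],[[0,0,10],0],[[0,0,14],0],[[0,0,14],0],[[0,0,14],0]]';  python3 -m pendant '[[[0,0,3],0],[[0,0,6],0],[[0,0,8],0],[[0,0,8],0],[[0,0,8],0]]'
```

```text
time: 21.47
tool_pos: [0.5845, 0.1439, 0.0482]
tool_rot: [3.137, -0.027, 0.07]
contact_force: [-0.1, 0.8, -0.4]
opening: 0.0414
time: 21.88
tool_pos: [0.5846, 0.1439, 0.034]
tool_rot: [3.137, -0.026, 0.07]
contact_force: [-0.2, -0.2, -0.5]
opening: 0.0419
time: 22.3
tool_pos: [0.5847, 0.1439, 0.0258]
tool_rot: [3.137, -0.026, 0.07]
contact_force: [0.3, -0.1, -1.0]
opening: 0.0419
```

```bash
python3 -m pendant '[[[0,0,3],0],[[0,0,4],0],[[0,0,4],0],[[0,0,4],0]]';  python3 -m pendant '[[[0,0,1],0],[[0,0,2],0],[[0,0,2],0],[[0,0,2],0]]'
```

```text
time: 22.63
tool_pos: [0.5848, 0.1439, 0.0217]
tool_rot: [3.137, -0.025, 0.07]
contact_force: [-0.3, 0.0, 0.4]
opening: 0.0417
time: 22.97
tool_pos: [0.585, 0.1439, 0.02]
tool_rot: [3.137, -0.026, 0.07]
contact_force: [-1.4, -0.4, 3.6]
opening: 0.0416
```

```bash
python3 -m pendant '[[[0,0,0],0],[[0,0,0],0],[[0,0,0],0],[[0,0,0],0],[[0,0,-20],0],[[0,0,-60],0],[[0,0,-100],0],[[0,0,-140],0],[[0,0,-140],0]]' 0.57;  python3 - <<'E'
from h import *
s=st();print(totool([.567,-.280,.16]))
im,C=snap('wrist','w13.png')
E
```

```text
time: 23.72
tool_pos: [0.5854, 0.1449, 0.1687]
tool_rot: [3.138, -0.041, 0.07]
contact_force: [2.1, -0.2, 0.5]
opening: 0.0523
23.72 pos [0.5854 0.1449 0.1687] rot [ 3.138 -0.041  0.07 ] F [ 2.1 -0.2  0.5] op 0.0523
[-48.5 422.5   8.3]
```

View pics/w13.png

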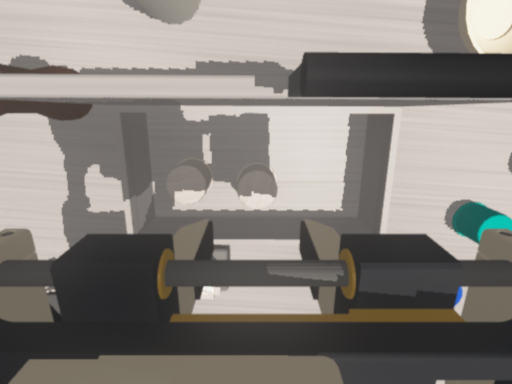

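```bash
python3 -m pendant '[[[-4,40,0],0],[[-9,80,0],0],[[-14,120,0],0],[[-18,160,0],0],[[-23,200,0],0],[[-28,240,0],0],[[-32,280,0],0],[[-37,320,0],0],[[-42,360,0],0],[[-46,400,0],0]]'; python3 -m pendant '[[[-2,22,0],0],[[-2,22,0],0],[[-2,22,0],0],[[-2,22,0],0],[[-2,22,0],0]]' 0.8; python3 - <<'E'
from h import *
s=st();im,C=snap('wrist','w14.png'); print(totool([.567,-.280,.011]),proj(C,[.567,-.280,.04]))
E
```

```text
time: 24.6
tool_pos: [0.565, -0.2592, 0.1635]
tool_rot: [3.139, -0.034, 0.07]
contact_force: [1.4, 0.0, 0.8]
opening: 0.0525
time: 25.02
tool_pos: [0.5646, -0.2797, 0.163]
tool_rot: [3.14, -0.033, 0.071]
contact_force: [-0.2, 1.7, 0.1]
opening: 0.0729
25.02 pos [ 0.5646 -0.2797  0.163 ] rot [ 3.14  -0.033  0.071] F [-0.2  1.7  0.1] op 0.0729
[-2.900e+00  1.000e-01  1.522e+02] [[257.86905664 181.03065342]]
```

View pics/w14.png

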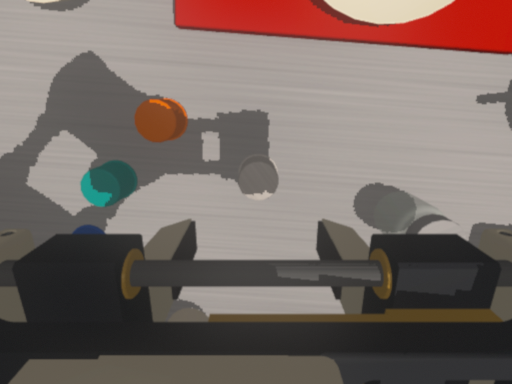

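```bash
python3 - <<'E'
from h import *
C=cal('wrist');print(ray(C,(187,315),.04),ray(C,(187,305),.038))
im,C=snap('scene'); cv2.imwrite('pics/c15.png',cv2.resize(im[155:255,90:260],None,fx=4.5,fy=4.5,interpolation=3)[:,:,::-1])
E
```

```text
[ 0.40194171 -0.21016224  0.04      ] [ 0.41388073 -0.20958581  0.038     ]
```

View pics/c15.png

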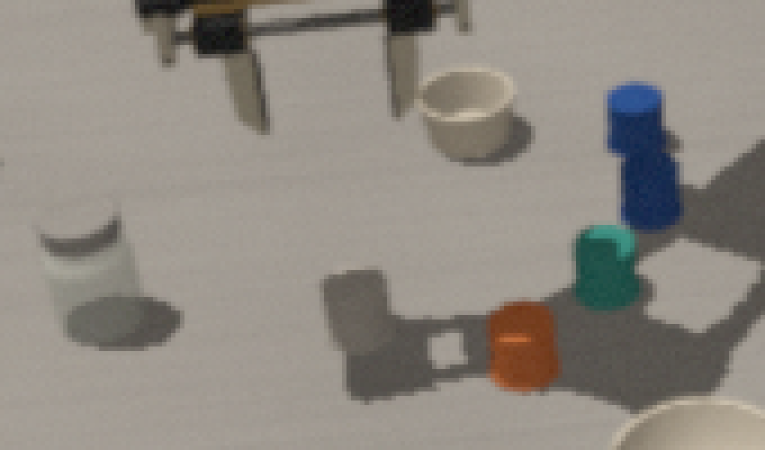

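```bash
python3 -m pendant '[[[-1,0,38],0],[[-1,0,76],0],[[-2,0,114],0],[[-3,0,140],0],[[-3,0,152],0],[[-3,0,152],0],[[-3,0,152],0]]' 0.75; python3 -m pendant '[[[0,0,0],0],[[0,0,0],0],[[0,0,0],0],[[0,0,0],0],[[0,0,0],0],[[0,0,0],0],[[0,0,0],0],[[0,0,0],0],[[0,0,0],0]]' 0 15;python3 -m pendant '[[[0,0,-30],0],[[0,0,-70],0],[[0,0,-110],0],[[0,0,-145],0],[[0,0,-145],0],[[0,0,-145],0]]' 0 15; python3 - <<'E'
from h import *
from box import W,sol
s=st();print(totool(W(sol.x,(-14,-73,155)),s), (s['tool_rot'][2]-.064)*57.3)
E
```

```text
time: 25.7
tool_pos: [0.5677, -0.2798, 0.0122]
tool_rot: [3.139, -0.035, 0.073]
contact_force: [0.4, -0.7, 0.2]
opening: 0.0688
time: 26.45
tool_pos: [0.5681, -0.2801, 0.0132]
tool_rot: [3.138, -0.036, 0.073]
contact_force: [-1.2, 0.6, 6.5]
opening: 0.0418
time: 26.95
tool_pos: [0.5638, -0.2806, 0.1606]
tool_rot: [3.135, -0.04, 0.073]
contact_force: [0.3, -0.2, -1.9]
opening: 0.0419
26.95 pos [ 0.5638 -0.2806  0.1606] rot [ 3.135 -0.04   0.073] F [ 0.3 -0.2 -1.9] op 0.0419
[  50.  -350.1    5.3] 0.49618908667739864
```

```bash
python3 -m pendant '[[[6,-40,0],0],[[12,-80,0],0],[[17,-120,0],0],[[23,-160,0],0],[[29,-200,0],0],[[35,-240,0],0],[[40,-280,0],0],[[46,-320,0],0],[[50,-350,0],0.4],[[50,-350,0],0.4]]'; python3 -m pendant '[[[0,0,0],0],[[0,0,0],0],[[0,0,0],0]]'; python3 - <<'E'
from h import *
from box import W,sol
s=st();print(totool(W(sol.x,(-14,-73,45)),s), (s['tool_rot'][2]-.064)*57.3)
im,C=snap('wrist','w16.png')
E
```

```text
time: 27.78
tool_pos: [0.5869, 0.0778, 0.1581]
tool_rot: [3.138, -0.036, 0.071]
contact_force: [-0.3, -0.5, -0.8]
opening: 0.0416
time: 28.03
tool_pos: [0.5864, 0.0768, 0.157]
tool_rot: [3.137, -0.034, 0.07]
contact_force: [0.7, -0.0, -0.2]
opening: 0.0417
28.03 pos [0.5864 0.0768 0.157 ] rot [ 3.137 -0.034  0.07 ] F [ 0.7 -0.  -0.2] op 0.0417
[ -2.    4.3 112. ] 0.3340171259978063
```

View pics/w16.png

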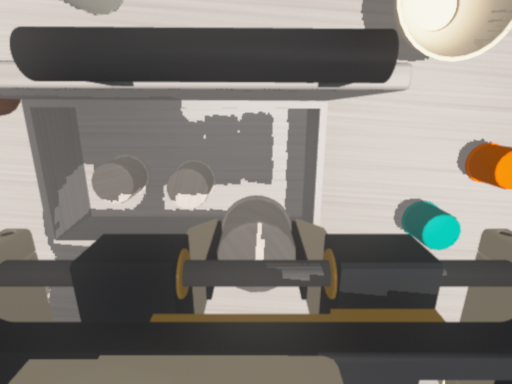

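```bash
python3 -m pendant '[[[0,2,38],0],[[-1,2,76],0],[[-2,2,100],0],[[-2,2,112],0],[[-2,2,112],0],[[-2,2,112],0],[[-2,2,112],0]]';  python3 -m pendant '[[[0,0,5],0],[[0,0,10],0],[[0,0,16],0],[[0,0,20],0],[[0,0,22],0],[[0,0,22],0],[[0,0,22],0]]';  python3 -m pendant '[[[0,0,1],0],[[0,0,2],0],[[0,0,2],0],[[0,0,2],0]]'
```

```text
time: 28.67
tool_pos: [0.5902, 0.0738, 0.0472]
tool_rot: [3.137, -0.038, 0.069]
contact_force: [0.8, 0.6, -1.3]
opening: 0.0417
time: 29.25
tool_pos: [0.5909, 0.0738, 0.025]
tool_rot: [3.137, -0.038, 0.069]
contact_force: [0.7, -0.1, -1.4]
opening: 0.0417
time: 29.58
tool_pos: [0.591, 0.0738, 0.0231]
tool_rot: [3.137, -0.038, 0.069]
contact_force: [0.1, -0.1, 0.1]
opening: 0.0416
```

```bash
 python3 -m pendant '[[[0,0,1],0],[[0,0,2],0],[[0,0,2],0],[[0,0,2],0]]'; python3 - <<'E'
from h import *
from box import W,sol
s=st();p=np.array(s['tool_pos'])-W(sol.x,(0,0,0));c,q=np.cos(sol.x[2]),np.sin(sol.x[2]);print(c*p[0]+q*p[1],-q*p[0]+c*p[1])
E
```

```text
time: 29.92
tool_pos: [0.5913, 0.0738, 0.0213]
tool_rot: [3.137, -0.038, 0.069]
contact_force: [0.2, 0.4, 1.0]
opening: 0.0417
29.92 pos [0.5913 0.0738 0.0213] rot [ 3.137 -0.038  0.069] F [0.2 0.4 1. ] op 0.0417
-0.01117355881015964 -0.07157743515172023
```

```bash
 python3 -m pendant '[[[0,0,1],0],[[0,0,1],0],[[0,0,1],0]]'; python3 -m pendant '[[[0,0,0],0],[[0,0,0],0],[[0,0,0],0],[[0,0,0],0],[[0,0,-20],0],[[0,0,-60],0],[[0,0,-100],0],[[0,0,-140],0],[[0,0,-140],0]]' 0.54; python3 -m pendant '[[[-30,0,0],0],[[-60,0,0],0],[[-60,0,0],0],[[-60,0,0],0]]'; python3 - <<'E'
from h import *
s=st();
im,C=snap('wrist','w17.png'); snap('side','s17.png')
E
```

```text
time: 30.17
tool_pos: [0.5913, 0.0738, 0.0212]
tool_rot: [3.137, -0.039, 0.069]
contact_force: [-2.6, -0.0, 8.8]
opening: 0.0421
time: 30.92
tool_pos: [0.5899, 0.0742, 0.1696]
tool_rot: [3.136, -0.053, 0.069]
contact_force: [1.4, 0.0, 1.8]
opening: 0.0496
time: 31.25
tool_pos: [0.529, 0.0701, 0.1663]
tool_rot: [3.136, -0.052, 0.069]
contact_force: [0.7, 0.1, 0.6]
opening: 0.0496
31.25 pos [0.529  0.0701 0.1663] rot [ 3.136 -0.052  0.069] F [0.7 0.1 0.6] op 0.0496
```

View pics/w17.png

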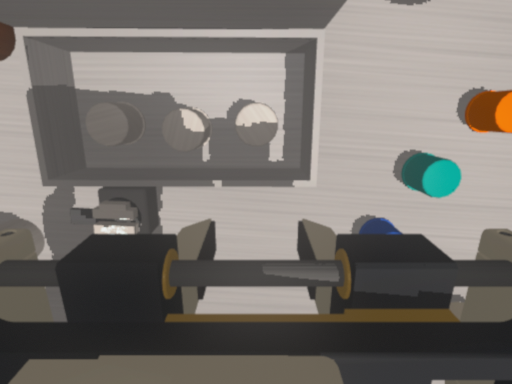

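View pics/s17.png

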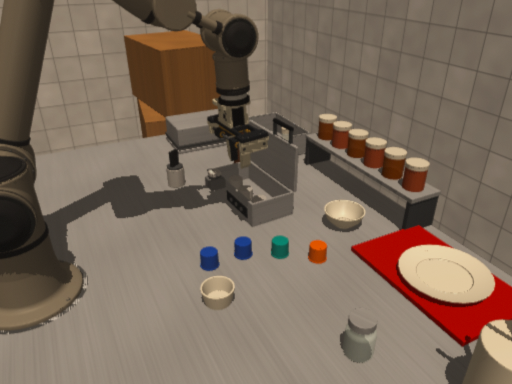

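```bash
 python3 -m pendant '[[[0,0,-35],-7],[[0,0,-70],-14],[[0,0,-105],-21],[[0,0,-140],-28],[[0,0,-150],-35],[[0,0,-150],-42],[[0,0,-150],-49],[[0,0,-150],-56],[[0,0,-150],-63],[[0,0,-150],-70]]' 0.45;python3 -m pendant '[[[0,0,0],-7],[[0,0,0],-14],[[0,0,0],-20],[[0,0,0],-20],[[0,0,0],-20]]'; for i in 1 2; do python3 -m pendant '[[[0,0,0],0],[[0,0,0],0]]'; done; python3 -m pendant '[[[0,0,20],0]]'; python3 -m pendant '[[[0,0,20],0]]';python3 -m pendant '[[[0,0,0],0],[[0,0,0],0]]'
```

```text
time: 32.18
tool_pos: [0.5241, 0.0703, 0.3163]
tool_rot: [3.088, -0.013, 1.297]
contact_force: [-0.4, -0.3, -0.5]
opening: 0.0413
time: 32.6
tool_pos: [0.525, 0.0703, 0.3161]
tool_rot: [3.086, 0.006, 1.642]
contact_force: [0.4, 0.7, 0.1]
opening: 0.0418
time: 32.77
tool_pos: [0.5254, 0.0702, 0.316]
tool_rot: [3.086, 0.006, 1.64]
contact_force: [0.5, -0.7, -0.3]
opening: 0.0415
time: 32.93
tool_pos: [0.5255, 0.0702, 0.316]
tool_rot: [3.086, 0.006, 1.639]
contact_force: [0.6, 0.6, -0.0]
opening: 0.0411
time: 33.02
tool_pos: [0.5283, 0.0702, 0.2993]
tool_rot: [3.079, 0.006, 1.638]
contact_force: [0.8, -0.1, 0.2]
opening: 0.0412
time: 33.1
tool_pos: [0.53, 0.0702, 0.2795]
tool_rot: [3.077, 0.006, 1.637]
contact_force: [-0.7, -0.4, -0.6]
opening: 0.0412
time: 33.27
tool_pos: [0.5296, 0.0702, 0.2792]
tool_rot: [3.078, 0.006, 1.637]
contact_force: [1.0, -0.1, 0.6]
opening: 0.041
```

```bash
 python3 -m pendant '[[[0,0,-20],0]]'; python3 -m pendant '[[[0,0,-20],0]]';python3 -m pendant '[[[0,0,0],0],[[0,0,0],0]]';python3 -m pendant '[[[0,30,0],0]]'; python3 -m pendant '[[[0,30,0],0]]';python3 -m pendant '[[[0,0,0],0],[[0,0,0],0]]'
```

```text
time: 33.35
tool_pos: [0.5271, 0.0702, 0.2969]
tool_rot: [3.084, 0.006, 1.636]
contact_force: [-0.2, -0.1, 0.2]
opening: 0.0414
time: 33.43
tool_pos: [0.5259, 0.0703, 0.3182]
tool_rot: [3.085, 0.006, 1.636]
contact_force: [0.4, 0.3, -0.2]
opening: 0.0413
time: 33.6
tool_pos: [0.5266, 0.0703, 0.3202]
tool_rot: [3.081, 0.006, 1.636]
contact_force: [0.7, 0.1, -0.3]
opening: 0.0414
time: 33.68
tool_pos: [0.5527, 0.0724, 0.3219]
tool_rot: [3.085, 0.006, 1.636]
contact_force: [2.2, 0.2, -0.4]
opening: 0.0412
time: 33.77
tool_pos: [0.5826, 0.0744, 0.3241]
tool_rot: [3.084, 0.006, 1.636]
contact_force: [0.1, 0.4, 0.8]
opening: 0.0413
time: 33.93
tool_pos: [0.583, 0.0744, 0.3226]
tool_rot: [3.086, 0.006, 1.636]
contact_force: [0.1, 0.5, -0.4]
opening: 0.0411
```

```bash
 for i in 1 2 3; do python3 -m pendant '[[[0,0,-30],0]]'; python3 -m pendant '[[[0,0,5],0],[[0,0,10],0],[[0,0,20],0],[[0,0,25],0],[[0,0,28],0],[[0,0,28],0],[[0,0,28],0],[[0,0,28],0]]'; done
```

```text
time: 34.02
tool_pos: [0.5788, 0.0745, 0.3463]
tool_rot: [3.099, 0.005, 1.636]
contact_force: [1.1, -0.6, -1.2]
opening: 0.0414
time: 34.68
tool_pos: [0.58, 0.0744, 0.3186]
tool_rot: [3.099, 0.005, 1.636]
contact_force: [0.0, 0.5, 0.8]
opening: 0.0412
time: 34.77
tool_pos: [0.5769, 0.0744, 0.3433]
tool_rot: [3.11, 0.004, 1.636]
contact_force: [1.3, 0.1, -0.2]
opening: 0.0415
time: 35.43
tool_pos: [0.578, 0.0743, 0.3155]
tool_rot: [3.11, 0.004, 1.636]
contact_force: [-0.6, 0.0, 0.8]
opening: 0.0411
time: 35.52
tool_pos: [0.5751, 0.0743, 0.3403]
tool_rot: [3.121, 0.003, 1.636]
contact_force: [1.5, 0.7, -2.0]
opening: 0.0413
time: 36.18
tool_pos: [0.5758, 0.0743, 0.3125]
tool_rot: [3.12, 0.004, 1.636]
contact_force: [-0.1, -0.9, 0.0]
opening: 0.0413
```

```bash
 for i in 1 2; do python3 -m pendant '[[[0,0,-30],0]]'; python3 -m pendant '[[[0,0,5],0],[[0,0,10],0],[[0,0,20],0],[[0,0,25],0],[[0,0,28],0],[[0,0,28],0],[[0,0,28],0],[[0,0,28],0]]'; done; python3 - <<'E'
from h import *
s=st();print(totool([.6722,.0946,.3],s)); im,C=snap('side'); 
cv2.imwrite('pics/s18.png',cv2.resize(im[60:230,180:340],None,fx=4,fy=3.5,interpolation=3)[:,:,::-1])
im,C=snap('wrist','w18.png'); print(proj(C,[.672,.0946,.247]))
E
```

```text
time: 36.27
tool_pos: [0.5732, 0.0743, 0.3373]
tool_rot: [3.131, 0.003, 1.636]
contact_force: [0.4, 0.2, -0.6]
opening: 0.0414
time: 36.93
tool_pos: [0.5737, 0.0742, 0.3095]
tool_rot: [3.131, 0.003, 1.636]
contact_force: [-0.1, 0.4, 0.1]
opening: 0.0414
time: 37.02
tool_pos: [0.5714, 0.0742, 0.3343]
tool_rot: [-3.141, 0.002, 1.636]
contact_force: [-0.1, -0.1, 0.0]
opening: 0.0413
time: 37.68
tool_pos: [0.5715, 0.0742, 0.3065]
tool_rot: [3.141, 0.002, 1.636]
contact_force: [-0.4, 0.2, -1.1]
opening: 0.0416
37.68 pos [0.5715 0.0742 0.3065] rot [3.141e+00 2.000e-03 1.636e+00] F [-0.4  0.2 -1.1] op 0.0416
[ 13.9 101.8   6.5]
[[385.8876159 186.9834428]]
```

View pics/w18.png

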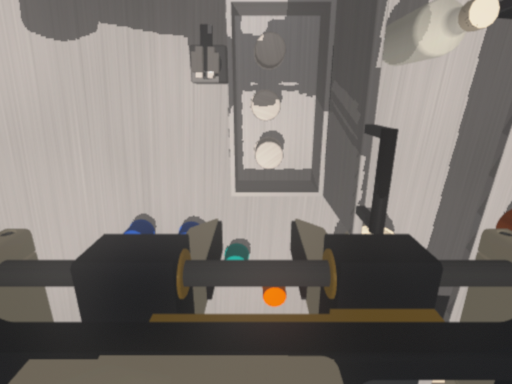

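View pics/s18.png

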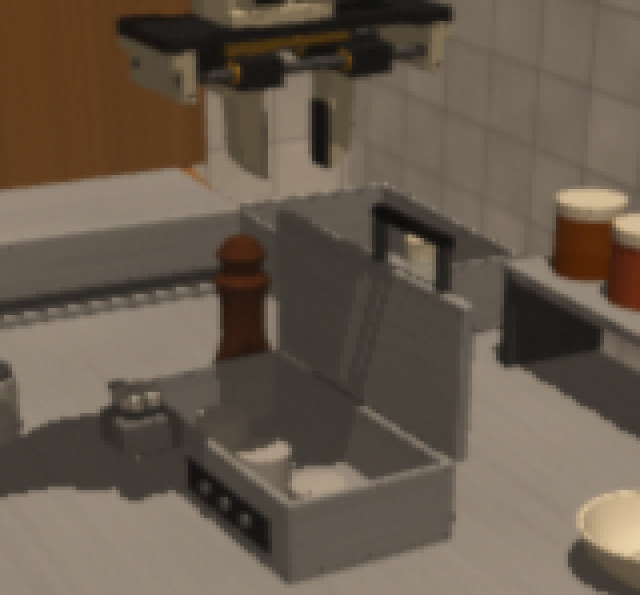

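```bash
 python3 -m pendant '[[[5,34,0],0],[[9,68,0],0],[[13,101,0],0],[[13,101,0],0],[[13,101,0],0],[[13,101,0],0]]' 0.45; python3 - <<'E'
from h import *
s=st();print(totool([.672,.0946,.226],s));im,C=snap('wrist','w19.png')
E
```

```text
time: 38.28
tool_pos: [0.6711, 0.0937, 0.3063]
tool_rot: [-3.141, 0.002, 1.636]
contact_force: [-0.5, 0.2, 0.5]
opening: 0.0413
38.28 pos [0.6711 0.0937 0.3063] rot [-3.141e+00  2.000e-03  1.636e+00] F [-0.5  0.2  0.5] op 0.0413
[ 1.   1.  80.3]
```

View pics/w19.png

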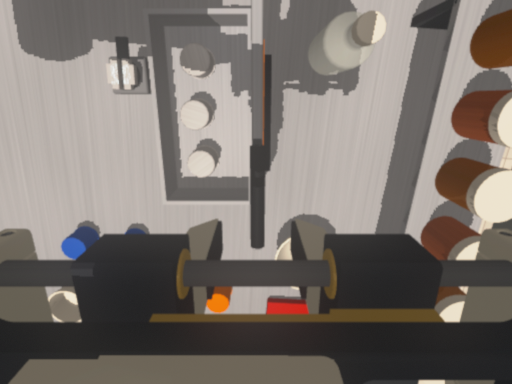

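```bash
 python3 -m pendant '[[[1,1,30],0],[[1,1,60],0],[[1,1,80],0],[[1,1,80],0],[[1,1,80],0],[[1,1,80],0]]' 0.45; python3 -m pendant '[[[0,0,0],0],[[0,0,0],0],[[0,0,0],0],[[0,0,0],0],[[0,0,0],0],[[0,0,0],0]]' 0 25;  python3 -m pendant '[[[0,-13,0],0],[[0,-27,1],0],[[0,-53,7],0],[[0,-79,16],0],[[0,-102,30],0],[[0,-123,47],0],[[0,-123,47],0],[[0,-123,47],0],[[0,-123,47],0]]' 0 25; python3 - <<'E'
from h import *
s=st();snap('side','s20.png')
from box import W,sol
h=W(sol.x,(66,-55,70)); p=np.array(s['tool_pos'])-[0,0,-.019]; print(h,p-h,np.degrees(np.arctan2((p-h)[2],-(p-h)[0])),np.linalg.norm(p-h))
E
```

```text
time: 38.83
tool_pos: [0.6723, 0.0945, 0.2303]
tool_rot: [3.137, 0.002, 1.636]
contact_force: [0.6, 0.1, 0.0]
opening: 0.0419
time: 39.33
tool_pos: [0.6722, 0.0945, 0.2305]
tool_rot: [3.137, 0.002, 1.636]
contact_force: [0.0, -1.2, 1.9]
opening: 0.0111
time: 40.08
tool_pos: [0.5478, 0.0865, 0.1832]
tool_rot: [-3.14, 0.002, 1.636]
contact_force: [-12.0, -0.9, 6.3]
opening: 0.0111
40.08 pos [0.5478 0.0865 0.1832] rot [-3.140e+00  2.000e-03  1.636e+00] F [-12.   -0.9   6.3] op 0.0111
[0.66720529 0.0952617  0.07      ] [-0.11944043 -0.00871205  0.13221319] 47.905572017893554 0.17838789870241117
```

View pics/s20.png

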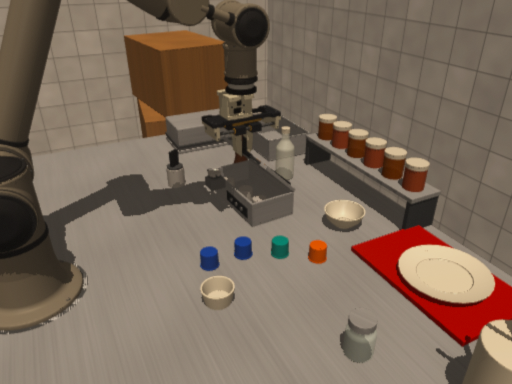

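```bash
 python3 -m pendant '[[[0,-9,10],0],[[0,-18,21],0],[[0,-33,44],0],[[0,-44,69],0],[[0,-51,95],0],[[0,-54,115],0],[[0,-54,124],0],[[0,-54,126],0],[[0,-54,127],0],[[0,-54,127],0]]' 0 25; python3 -m pendant '[[[0,0,2],0],[[0,0,3],0],[[0,0,3],0],[[0,0,3],0]]'; python3 - <<'E'
from h import *
s=st();im,C=snap('side','s21.png')
cv2.imwrite('pics/s21.png',cv2.resize(im[100:230,180:320],None,fx=5,fy=4.5,interpolation=3)[:,:,::-1])
E
```

```text
time: 40.97
tool_pos: [0.4943, 0.083, 0.058]
tool_rot: [-3.138, 0.002, 1.636]
contact_force: [-8.9, 0.8, 14.7]
opening: 0.0112
time: 41.3
tool_pos: [0.4943, 0.083, 0.0577]
tool_rot: [-3.136, 0.002, 1.636]
contact_force: [-13.3, -0.3, 26.8]
opening: 0.0113
41.3 pos [0.4943 0.083  0.0577] rot [-3.136e+00  2.000e-03  1.636e+00] F [-13.3  -0.3  26.8] op 0.0113
```

View pics/s21.png

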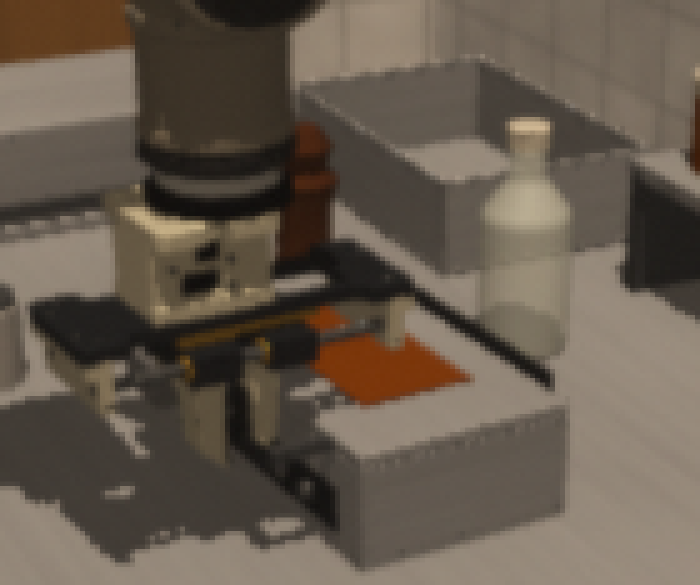

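```bash
 python3 -m pendant '[[[0,0,0],0],[[0,0,0],0],[[0,0,0],0],[[0,0,0],0],[[0,0,-5],0],[[0,0,-20],0],[[0,0,-60],0],[[0,0,-100],0],[[0,0,-140],0],[[0,0,-140],0]]' 0.28; python3 -m pendant '[[[0,0,0],0],[[0,0,0],0],[[0,0,0],0]]';python3 - <<'E'
from h import *
s=st();im,C=snap('side','s22.png')
cv2.imwrite('pics/s22.png',cv2.resize(im[100:230,150:300],None,fx=5,fy=4.5,interpolation=3)[:,:,::-1])
im,C=snap('scene'); cv2.imwrite('pics/sc22.png',cv2.resize(im[145:245,260:400],None,fx=5.5,fy=5.5,interpolation=3)[:,:,::-1])
print(find('scene','key_grip'),find('side','key_grip'),find('scene','holder'),find('side','holder'))
E
```

```text
time: 42.18
tool_pos: [0.4991, 0.0835, 0.2055]
tool_rot: [3.133, 0.003, 1.636]
contact_force: [1.2, 1.1, 0.5]
opening: 0.0252
time: 42.43
tool_pos: [0.4987, 0.0834, 0.2048]
tool_rot: [3.134, 0.003, 1.636]
contact_force: [0.2, 0.4, -0.4]
opening: 0.0255
42.43 pos [0.4987 0.0834 0.2048] rot [3.134e+00 3.000e-03 1.636e+00] F [ 0.2  0.4 -0.4] op 0.0255
[(0.72, (367.2, 163.3)), (0.4, (365.3, 180.5))] [(0.47, (174.9, 161.8))] [(0.69, (365.1, 180.5))] [(0.68, (176.1, 180.0))]
```

View pics/s22.png

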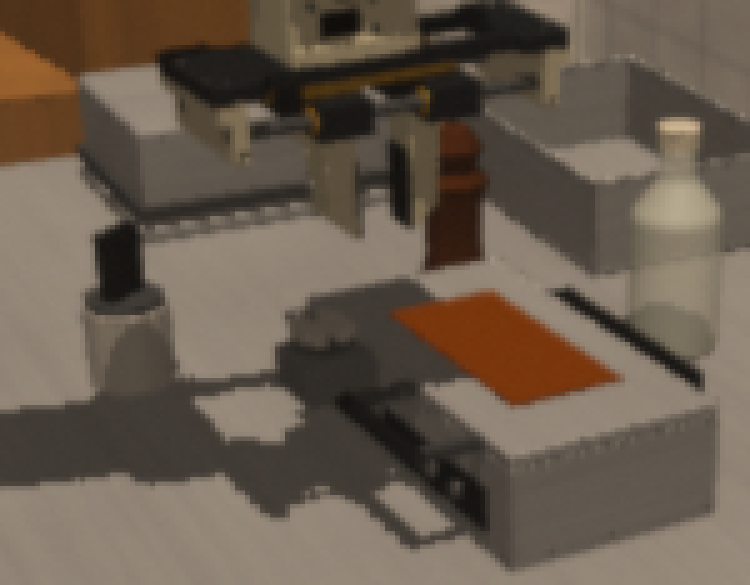

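View pics/sc22.png

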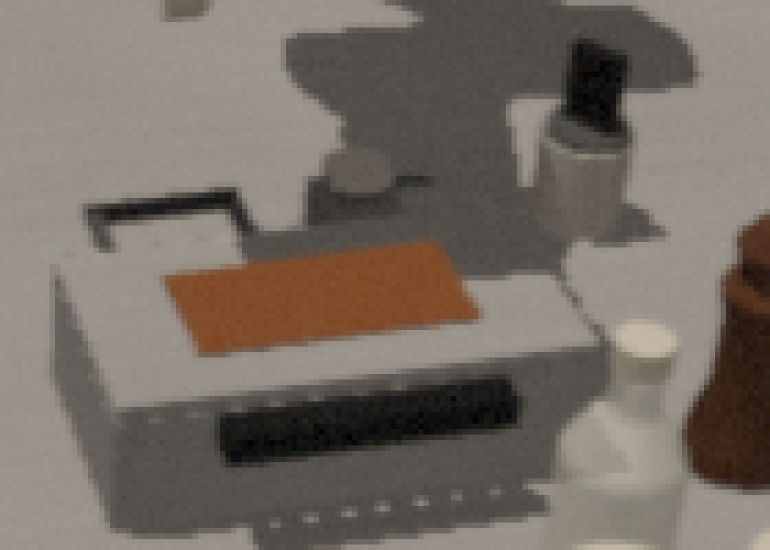

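```bash
 python3 -m pendant '[[[37,-16,-10],0],[[75,-32,-20],0],[[112,-48,-30],0],[[145,-60,-40],0],[[158,-75,-40],0],[[158,-75,-40],0],[[158,-75,-40],0],[[158,-75,-40],0]]' 0.5; python3 - <<'E'
from h import *
s=st();im,C=snap('wrist','w23.png')
print(find('wrist','key_grip'),find('wrist','holder'),find('wrist','cam_slot'))
E
```

```text
time: 43.4
tool_pos: [0.4135, 0.2358, 0.2435]
tool_rot: [3.135, 0.003, 1.637]
contact_force: [-0.1, 0.5, -0.1]
opening: 0.046
43.4 pos [0.4135 0.2358 0.2435] rot [3.135e+00 3.000e-03 1.637e+00] F [-0.1  0.5 -0.1] op 0.046
[(0.59, (283.1, 62.7))] [(0.69, (405.1, 192.0)), (0.61, (261.9, 85.6)), (0.33, (331.8, 209.7))] [(0.78, (332.1, 206.8))]
```

View pics/w23.png

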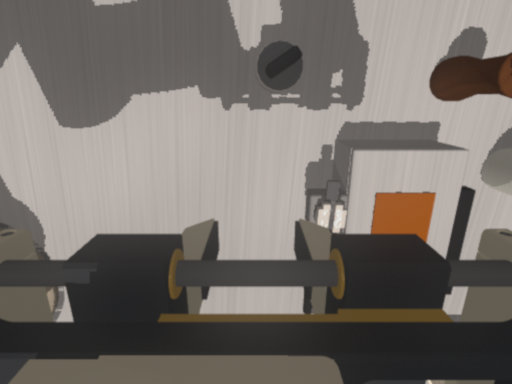

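```bash
 python3 - <<'E'
from h import *
s=st();im,C=snap('wrist');st()
z=cv2.resize(im[25:105,240:320],None,fx=7,fy=7,interpolation=3); z=cv2.convertScaleAbs(z,alpha=2,beta=20)
cv2.imwrite('pics/w23z.png',z[:,:,::-1])
E
```

```text
43.6 pos [0.4139 0.2354 0.2435] rot [3.135e+00 3.000e-03 1.635e+00] F [-0.9  0.  -0.8] op 0.0461
43.65 pos [0.4138 0.2355 0.2435] rot [3.135e+00 3.000e-03 1.635e+00] F [-0.1 -0.   0.7] op 0.0456
```

View pics/w23z.png

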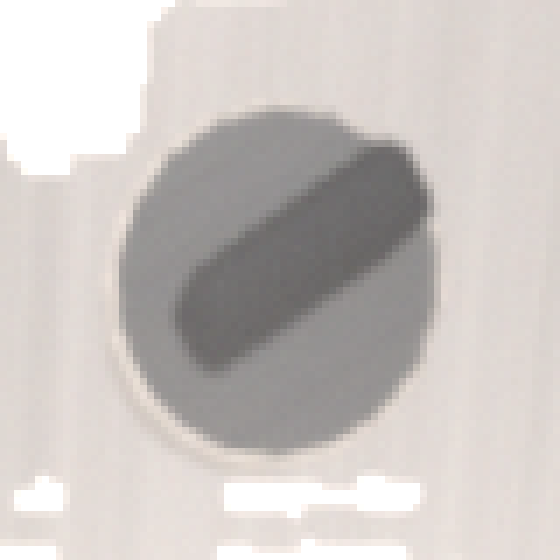

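```bash
 python3 - <<'E'
from h import *
C=cal('wrist')
f=lambda x,y,z: ray(C,(240+x/7,25+y/7),z)
c=f(278,280,.066);print('flange',c)
print('top c proj',(proj(C,[c[0],c[1],.116])[0]-[240,25])*7, 'mid',(proj(C,[c[0],c[1],.091])[0]-[240,25])*7)
for a,b in [((190,275),(365,145)),((220,372),(425,225))]:
    d=f(*b,.116)-f(*a,.116); print(np.degrees(np.arctan2(d[1],d[0])),np.linalg.norm(d))
print(np.linalg.norm(f(118,280,.066)-f(438,280,.066)))
im,D=snap('scene');E=cal('side'); 
print(proj(D,[c[0],c[1],.116]),proj(D,[c[0],c[1],.066]),proj(E,[c[0],c[1],.116]),proj(E,[c[0],c[1],.066]))
E
```

```text
flange [0.43227453 0.35096424 0.066     ]
top c proj [310.16721102 239.58694156] mid [292.739451   261.48219023]
38.46807718411951 0.027083045579260934
37.94274432903116 0.03178457351490386
0.0491170568887382
[[369.22615381 152.9151543 ]] [[367.02410086 166.4564731 ]] [[172.17654992 149.22422945]] [[173.8119145  164.06477438]]
```

```bash
 python3 - <<'E'
from h import *
s=st();print(totool([.505,.095,.235]))
E
```

```text
43.7 pos [0.4137 0.2356 0.2436] rot [3.135e+00 3.000e-03 1.635e+00] F [-0.6  0.3 -0.8] op 0.0459
[-146.2   82.     9.5]
```

```bash
 python3 -m pendant '[[[-36,20,2],0],[[-72,41,4],0],[[-108,61,6],0],[[-140,78,9],0],[[-146,82,9],0],[[-146,82,9],0],[[-146,82,9],0],[[-146,82,9],0],[[-146,82,9],0]]'; python3 - <<'E'
from h import *
s=st();im,C=snap('wrist','w24.png');st()
print(find('wrist','cam_slot'))
print(proj(C,[.5048,.190,.099]))
x,y=map(int,proj(C,[.5048,.190,.099])[0])
z=cv2.resize(im[max(0,y-40):y+40,x-40:x+40],None,fx=7,fy=7,interpolation=3);print(max(0,y-40),x-40)
cv2.imwrite('pics/w24z.png',z[:,:,::-1])
E
```

```text
time: 44.45
tool_pos: [0.5043, 0.0964, 0.2357]
tool_rot: [3.135, 0.002, 1.637]
contact_force: [-0.1, 0.2, 0.1]
opening: 0.046
44.45 pos [0.5043 0.0964 0.2357] rot [3.135e+00 2.000e-03 1.637e+00] F [-0.1  0.2  0.1] op 0.046
44.5 pos [0.5044 0.0964 0.2358] rot [3.135e+00 2.000e-03 1.637e+00] F [-0.   0.5 -0.6] op 0.0458
[(0.88, (261.2, 75.9))]
[[262.72152196  83.82674667]]
43 222
```

View pics/w24z.png

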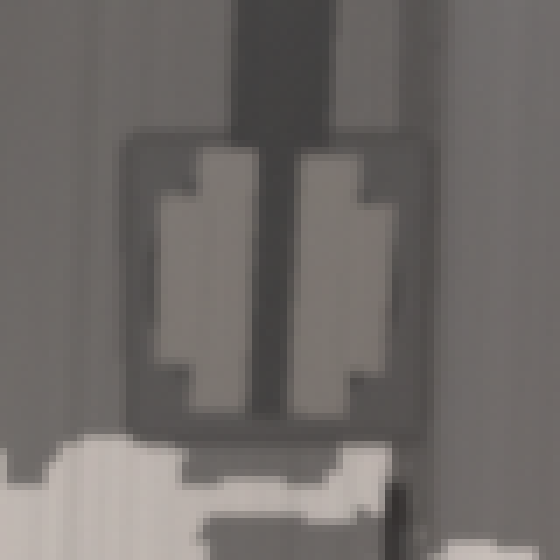

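```bash
 python3 - <<'E'
from h import *
C=cal('wrist')
g=lambda x,y:ray(C,(222+x/7,43+y/7),.099)
print(g(272.5,282),g(276,282)); d=g(276.5,155)-g(267.5,408); print(d,np.degrees(np.arctan2(d[1],d[0])))
print(np.linalg.norm(g(158,282)-g(393,282)),np.linalg.norm(g(272,148)-g(268,415)))
E
```

```text
[0.50323084 0.19025341 0.099     ] [0.50370952 0.19028568 0.099     ]
[-0.00111807  0.03269928  0.        ] 91.9583200932709
0.032213193550590324 0.03451328453569192
```

```bash
 python3 - <<'E'
from h import *
s=st();print(totool([.4323,.351,.21]),np.degrees(s['tool_rot'][2])-38.2)
E
```

```text
44.55 pos [0.5045 0.0963 0.2358] rot [3.135e+00 3.000e-03 1.637e+00] F [-0.2  0.2  0.8] op 0.0461
[259.  -55.4  24.7] 55.58400698433071
```

```bash
 python3 -m pendant '[[[30,-6,0],7],[[60,-12,0],14],[[90,-19,0],21],[[120,-25,0],28],[[150,-32,0],35],[[180,-39,0],42],[[210,-45,0],49],[[240,-51,0],56],[[259,-55,10],56],[[259,-55,10],56]]';python3 -m pendant '[[[0,0,0],0],[[0,0,0],0],[[0,0,0],0],[[0,0,0],0]]';  python3 - <<'E'
from h import *
s=st();print(totool([.4323,.351,.18]),np.degrees(s['tool_rot'][2])-38.2);im,C=snap('wrist','w25.png'); print(proj(C,[.4323,.351,.116]),proj(C,[.4323,.351,.066]))
E
```

```text
time: 45.38
tool_pos: [0.4299, 0.3546, 0.2234]
tool_rot: [3.137, -0.003, 0.664]
contact_force: [-0.2, -0.2, -0.2]
opening: 0.0457
time: 45.72
tool_pos: [0.4303, 0.354, 0.2238]
tool_rot: [3.137, -0.003, 0.663]
contact_force: [-0.1, 0.5, -0.1]
opening: 0.0459
45.72 pos [0.4303 0.354  0.2238] rot [ 3.137e+00 -3.000e-03  6.630e-01] F [-0.1  0.5 -0.1] op 0.0459
[-0.4  3.4 43.9] -0.1851063408087512
[[260.90197975 185.35848479]] [[260.02762994 172.52041839]]
```

View pics/w25.png

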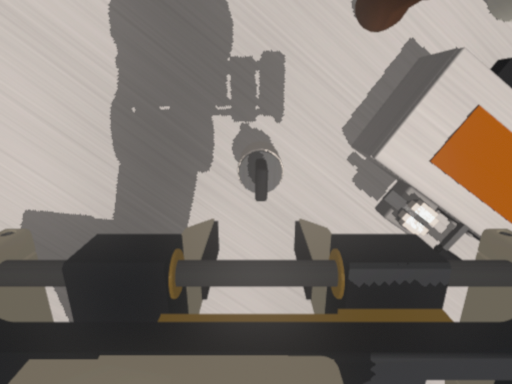

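```bash
 python3 - <<'E'
from h import *
im,C=snap('wrist')
z=cv2.resize(im[130:220,210:310],None,fx=7,fy=6,interpolation=3); z=cv2.convertScaleAbs(z,alpha=1.8,beta=20)
cv2.imwrite('pics/w25z.png',z[:,:,::-1])
E
```

```text
(no output)
```

View pics/w25z.png

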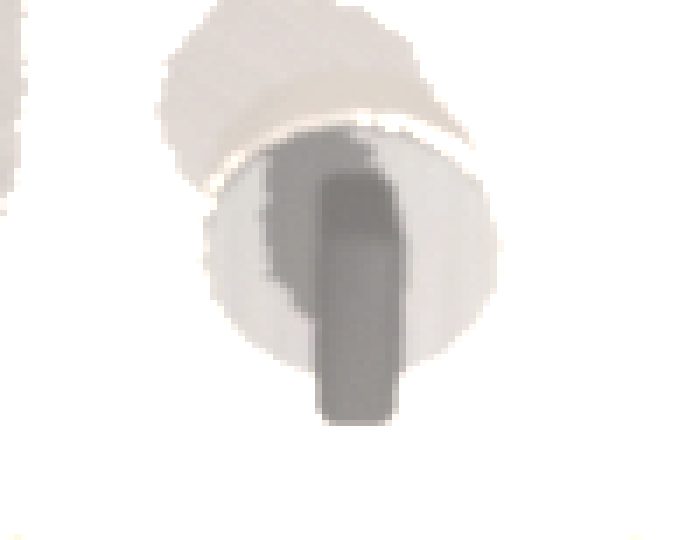

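```bash
 python3 -m pendant '[[[0,3,35],0],[[0,3,44],0],[[0,3,44],0],[[0,3,44],0],[[0,3,44],0]]' 0.45;  python3 - <<'E'
from h import *
s=st();print(totool([.4323,.351,.077]),np.degrees(s['tool_rot'][2])-38.2)
E
```

```text
time: 46.23
tool_pos: [0.433, 0.3518, 0.181]
tool_rot: [3.137, -0.005, 0.663]
contact_force: [-0.2, 0.0, 1.3]
opening: 0.0413
46.23 pos [0.433  0.3518 0.181 ] rot [ 3.137 -0.005  0.663] F [-0.2  0.   1.3] op 0.0413
[ -1.6  -0.3 104. ] -0.21302969121051518
```

```bash
 python3 -m pendant '[[[-1,0,30],0],[[-2,0,60],0],[[-2,0,85],0],[[-2,0,100],0],[[-2,0,104],0],[[-2,0,104],0],[[-2,0,104],0],[[-2,0,104],0]]' 0.45;  python3 -m pendant '[[[0,0,0],0],[[0,0,0],0],[[0,0,0],0],[[0,0,0],0],[[0,0,0],0],[[0,0,0],0],[[0,0,0],0]]' 0 45; python3 - <<'E'
from h import *
s=st()
E
```

```text
time: 46.9
tool_pos: [0.4332, 0.3512, 0.0788]
tool_rot: [3.136, -0.008, 0.663]
contact_force: [0.8, 0.1, 0.8]
opening: 0.0413
time: 47.48
tool_pos: [0.4333, 0.3512, 0.0789]
tool_rot: [3.136, -0.008, 0.663]
contact_force: [-0.0, -0.6, 2.7]
opening: 0.0118
47.48 pos [0.4333 0.3512 0.0789] rot [ 3.136 -0.008  0.663] F [-0.  -0.6  2.7] op 0.0118
```

```bash
 python3 -m pendant '[[[0,0,-15],0],[[0,0,-35],0],[[0,0,-60],0],[[0,0,-85],0],[[0,0,-110],0],[[0,0,-130],0],[[0,0,-140],0],[[0,0,-140],0],[[0,0,-140],0],[[0,0,-140],0]]'; python3 - <<'E'
from h import *
s=st();print(totool([.5035,.1902,.215]),np.degrees(s['tool_rot'][2]-1.628))
im,C=snap('side');cv2.imwrite('pics/s26.png',cv2.resize(im[90:220,110:260],None,fx=5,fy=4.5,interpolation=3)[:,:,::-1])
E
```

```text
time: 48.32
tool_pos: [0.4312, 0.3506, 0.2172]
tool_rot: [3.137, -0.005, 0.663]
contact_force: [-1.0, 0.7, -1.5]
opening: 0.0116
48.32 pos [0.4312 0.3506 0.2172] rot [ 3.137 -0.005  0.663] F [-1.   0.7 -1.5] op 0.0116
[-41.8 170.9   2.8] -55.28963119635396
```

View pics/s26.png

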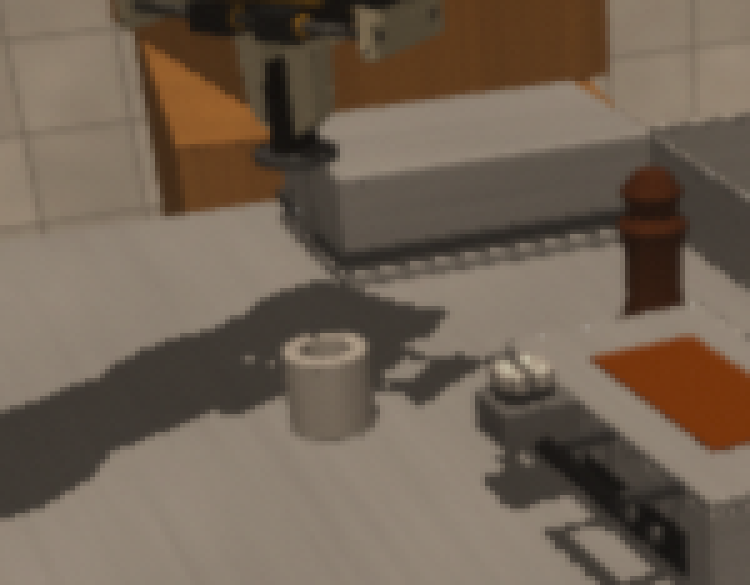

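```bash
 python3 -m pendant '[[[-5,21,0],-7],[[-10,43,0],-14],[[-16,64,0],-21],[[-21,85,0],-28],[[-26,107,0],-35],[[-31,128,0],-42],[[-37,150,0],-49],[[-42,171,0],-55.3],[[-42,171,0],-55.3],[[-42,171,0],-55.3]]'; python3 -m pendant '[[[0,0,0],0],[[0,0,0],0],[[0,0,0],0],[[0,0,0],0]]'; python3 - <<'E'
from h import *
s=st();print(totool([.5035,.1902,.187]),np.degrees(s['tool_rot'][2]-1.628))
E
```

```text
time: 49.2
tool_pos: [0.5033, 0.1891, 0.2164]
tool_rot: [3.137, 0.001, 1.624]
contact_force: [0.1, 0.3, -1.0]
opening: 0.0119
time: 49.53
tool_pos: [0.5028, 0.1898, 0.2162]
tool_rot: [3.137, 0.001, 1.625]
contact_force: [0.1, -0.1, -1.6]
opening: 0.0116
49.53 pos [0.5028 0.1898 0.2162] rot [3.137e+00 1.000e-03 1.625e+00] F [ 0.1 -0.1 -1.6] op 0.0116
[ 0.4  0.6 29.2] -0.1662154433868005
```

```bash
 python3 -m pendant '[[[0,1,12],0],[[0,1,24],0],[[0,1,34],0],[[0,1,34],0],[[0,1,34],0],[[0,1,34],0]]'; python3 - <<'E'
from h import *
s=st();print(totool([.5035,.1902,.182]),np.degrees(s['tool_rot'][2]-1.628))
M=R.from_euler('xyz',s['tool_rot']).as_matrix(); foot=np.array(s['tool_pos'])+M@[0,0,.0739]; print('foot',foot)
im,C=snap('side');cv2.imwrite('pics/s27.png',cv2.resize(im[120:210,170:270],None,fx=7,fy=6.5,interpolation=3)[:,:,::-1])
im,C=snap('scene');cv2.imwrite('pics/sc27.png',cv2.resize(im[120:220,270:370],None,fx=6,fy=6,interpolation=3)[:,:,::-1])
E
```

```text
time: 50.03
tool_pos: [0.5043, 0.19, 0.1827]
tool_rot: [3.137, 0.001, 1.625]
contact_force: [1.1, -0.2, -0.7]
opening: 0.0112
50.03 pos [0.5043 0.19   0.1827] rot [3.137e+00 1.000e-03 1.625e+00] F [ 1.1 -0.2 -0.7] op 0.0112
[ 0.2 -0.8  0.7] -0.1566376308652222
foot [0.50466555 0.18998363 0.10883716]
```

View pics/s27.png

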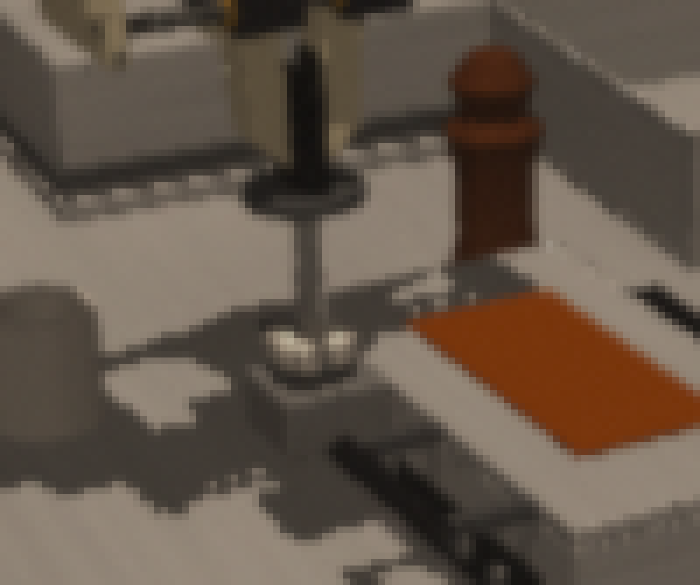

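View pics/sc27.png

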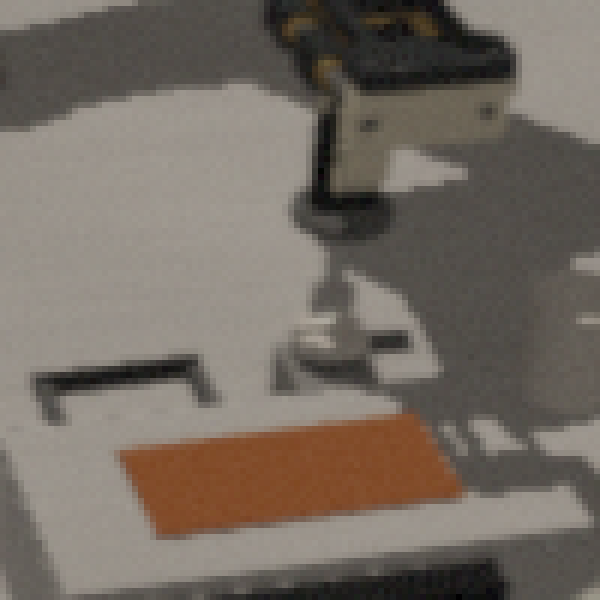

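```bash
 python3 -m pendant '[[[0,-1,2],0],[[0,-1,4],0],[[0,-1,6],0],[[0,-1,8],0],[[0,-1,8],0],[[0,-1,8],0]]';python3 -m pendant '[[[0,0,2],0],[[0,0,4],0],[[0,0,5],0],[[0,0,5],0],[[0,0,5],0]]'
```

```text
time: 50.63
tool_pos: [0.5034, 0.1899, 0.1748]
tool_rot: [3.136, 0.001, 1.625]
contact_force: [0.5, -0.4, -0.5]
opening: 0.0115
time: 51.05
tool_pos: [0.5034, 0.1898, 0.1697]
tool_rot: [3.137, 0.001, 1.625]
contact_force: [-0.1, 0.4, -1.1]
opening: 0.0118
```

```bash
 python3 -m pendant '[[[0,0,2],0],[[0,0,3],0],[[0,0,4],0],[[0,0,4],0],[[0,0,4],0]]';  python3 -m pendant '[[[0,0,1],0],[[0,0,2],0],[[0,0,2],0],[[0,0,2],0]]'
```

```text
time: 51.47
tool_pos: [0.5033, 0.1898, 0.1656]
tool_rot: [3.137, 0.001, 1.625]
contact_force: [-0.1, -0.4, -0.9]
opening: 0.0116
time: 51.8
tool_pos: [0.5034, 0.1898, 0.1638]
tool_rot: [3.136, 0.001, 1.625]
contact_force: [-0.8, -0.7, 0.9]
opening: 0.0116
```

```bash
 python3 -m pendant '[[[0,0,0],5],[[0,0,0],10],[[0,0,0],15],[[0,0,0],20],[[0,0,0],25],[[0,0,0],30],[[0,0,0],35],[[0,0,0],40],[[0,0,0],40]]' 0 55; python3 - <<'E'
from h import *
im,C=snap('side');cv2.imwrite('pics/s28.png',cv2.resize(im[120:210,170:270],None,fx=7,fy=6.5,interpolation=3)[:,:,::-1])
print(np.round(robot.observe()['torque'],2))
E
```

```text
time: 52.55
tool_pos: [0.5037, 0.1897, 0.1638]
tool_rot: [3.136, -0.003, 0.924]
contact_force: [-0.2, -0.1, 0.5]
opening: 0.0114
[-0.25 -0.05  0.04]
```

View pics/s28.png

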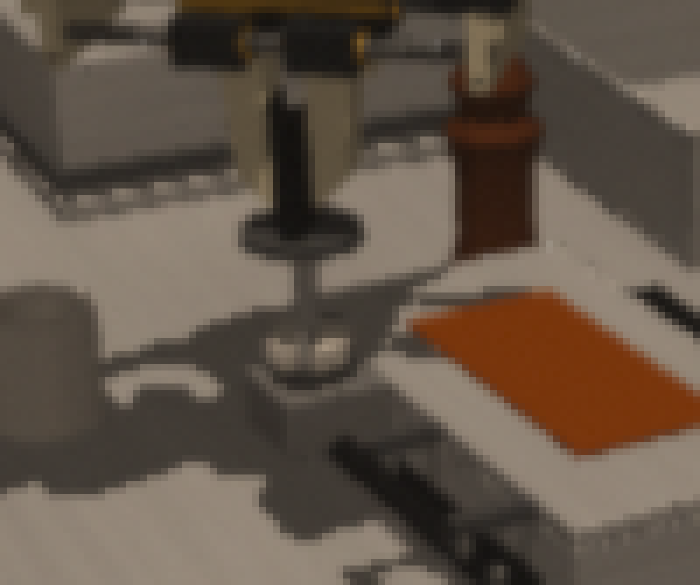

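```bash
 python3 -m pendant '[[[0,0,0],6],[[0,0,0],12],[[0,0,0],18],[[0,0,0],24],[[0,0,0],30],[[0,0,0],36],[[0,0,0],42],[[0,0,0],47],[[0,0,0],50],[[0,0,0],50]]' 0 55;python3 -m pendant '[[[0,0,0],2],[[0,0,0],4],[[0,0,0],4],[[0,0,0],4]]'; python3 - <<'E'
from h import *
im,C=snap('side');cv2.imwrite('pics/s29.png',cv2.resize(im[120:210,170:270],None,fx=7,fy=6.5,interpolation=3)[:,:,::-1])
print(np.round(robot.observe()['torque'],2))
E
```

```text
time: 53.43
tool_pos: [0.5038, 0.1892, 0.1638]
tool_rot: [3.139, -0.006, 0.057]
contact_force: [1.0, -3.0, 0.2]
opening: 0.0114
time: 53.77
tool_pos: [0.5039, 0.1891, 0.1638]
tool_rot: [3.139, -0.006, -0.009]
contact_force: [0.4, -1.9, 0.0]
opening: 0.0116
[-0.51  0.04  0.09]
```

View pics/s29.png

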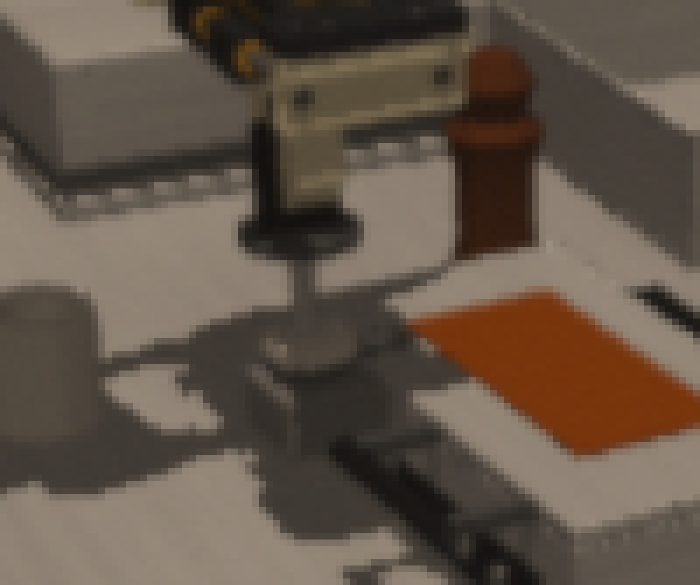

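```bash
 for i in 1 2; do python3 -m pendant '[[[0,0,0],1.5],[[0,0,0],3],[[0,0,0],3],[[0,0,0],3]]'; python3 -c "
from h import *
print(np.round(robot.observe()['torque'],2))"; done
```

```text
time: 54.15
tool_pos: [0.5038, 0.189, 0.1638]
tool_rot: [3.14, -0.006, -0.061]
contact_force: [0.2, -2.3, 0.4]
opening: 0.0118
[-0.47  0.08  0.14]
time: 54.48
tool_pos: [0.5038, 0.1889, 0.1638]
tool_rot: [3.14, -0.006, -0.112]
contact_force: [1.1, -2.3, 0.3]
opening: 0.0119
[-0.6   0.13  0.33]
```

```bash
 for i in 1 2; do python3 -m pendant '[[[0,0,0],1.5],[[0,0,0],3],[[0,0,0],3],[[0,0,0],3]]'; python3 -c "
from h import *
print(np.round(robot.observe()['torque'],2))"; done;  python3 - <<'E'
from h import *
im,C=snap('scene');cv2.imwrite('pics/sc30.png',cv2.resize(im[120:220,270:370],None,fx=6,fy=6,interpolation=3)[:,:,::-1])
E
```

```text
time: 54.82
tool_pos: [0.5038, 0.1889, 0.1638]
tool_rot: [3.14, -0.006, -0.163]
contact_force: [-0.4, -2.6, 1.1]
opening: 0.0118
[-0.5   0.05  0.54]
time: 55.15
tool_pos: [0.5038, 0.1889, 0.1638]
tool_rot: [3.14, -0.006, -0.214]
contact_force: [0.5, -2.3, 0.2]
opening: 0.0119
[-0.62  0.13  0.86]
```

View pics/sc30.png

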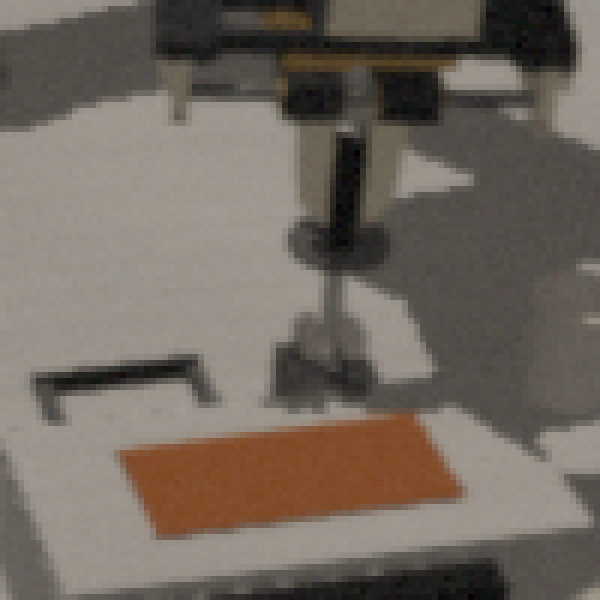

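```bash
 python3 -m pendant '[[[0,0,0],-3],[[0,0,0],-6],[[0,0,0],-8],[[0,0,0],-8],[[0,0,0],-8]]'; python3 -c "
from h import *
print(np.round(robot.observe()['torque'],2))"; python3 -m pendant '[[[0,0,-2],0],[[0,0,-6],0],[[0,0,-12],0],[[0,0,-25],0],[[0,0,-45],0],[[0,0,-55],0],[[0,0,-55],0],[[0,0,-55],0]]'; python3 - <<'E'
from h import *
s=st();im,C=snap('scene');cv2.imwrite('pics/sc31.png',cv2.resize(im[120:220,270:370],None,fx=6,fy=6,interpolation=3)[:,:,::-1])
im,C=snap('side');cv2.imwrite('pics/s31.png',cv2.resize(im[120:210,170:270],None,fx=7,fy=6.5,interpolation=3)[:,:,::-1])
E
```

```text
time: 55.62
tool_pos: [0.5037, 0.189, 0.1638]
tool_rot: [3.139, -0.006, -0.076]
contact_force: [0.5, -1.5, -0.6]
opening: 0.0116
[-0.42  0.16  0.1 ]
time: 56.28
tool_pos: [0.5036, 0.1893, 0.2194]
tool_rot: [3.14, -0.007, -0.076]
contact_force: [-0.3, -0.5, -2.0]
opening: 0.0119
56.28 pos [0.5036 0.1893 0.2194] rot [ 3.14  -0.007 -0.076] F [-0.3 -0.5 -2. ] op 0.0119
```

View pics/s31.png

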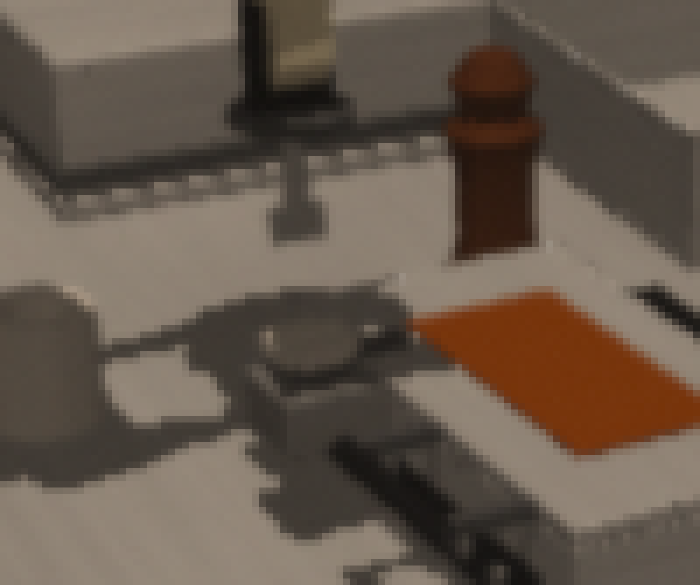

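View pics/sc31.png

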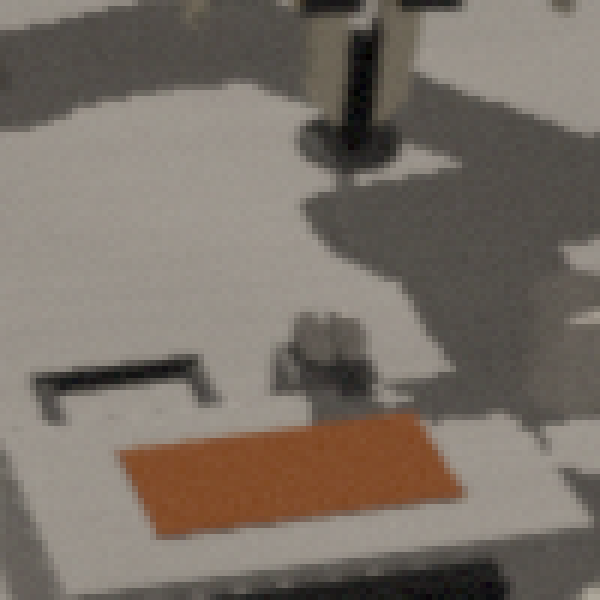

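```bash
 python3 - <<'E'
from h import *
s=st();print(totool([.4328,.3511,.219]),np.degrees(s['tool_rot'][2]-.663)); im,C=snap('wrist','w31.png')
E
```

```text
56.38 pos [0.5029 0.1891 0.218 ] rot [ 3.139 -0.005 -0.076] F [ 0.4 -0.1 -1.8] op 0.012
[ -82.2 -156.2   -1.8] -42.34198503151063
```

View pics/w31.png

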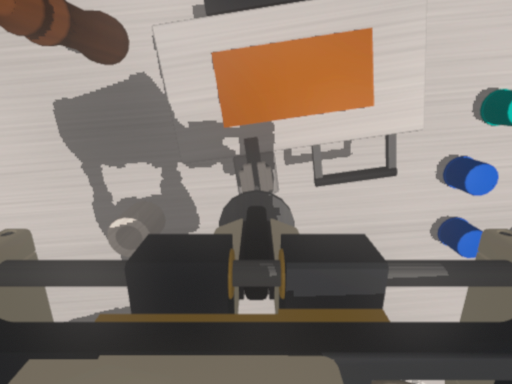

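```bash
 python3 -m pendant '[[[-12,-22,0],-6],[[-23,-45,0],-12],[[-35,-67,0],-18],[[-47,-89,0],-24],[[-59,-112,0],-30],[[-70,-134,0],-36],[[-82,-156,0],-42],[[-82,-156,0],-42.3],[[-82,-156,0],-42.3],[[-82,-156,0],-42.3]]'; python3 -m pendant '[[[0,0,0],0],[[0,0,0],0],[[0,0,0],0],[[0,0,0],0]]'; python3 - <<'E'
from h import *
s=st();print(totool([.4328,.3511,.155]),np.degrees(s['tool_rot'][2]-.663)); im,C=snap('wrist','w32.png')
im,C=snap('side');cv2.imwrite('pics/s32.png',cv2.resize(im[90:220,110:260],None,fx=5,fy=4.5,interpolation=3)[:,:,::-1])
im,C=snap('scene');cv2.imwrite('pics/sc32.png',cv2.resize(im[100:210,300:420],None,fx=5.5,fy=5.2,interpolation=3)[:,:,::-1])
E
```

```text
time: 57.27
tool_pos: [0.4328, 0.3504, 0.2163]
tool_rot: [3.137, 0.0, 0.661]
contact_force: [-0.1, 0.1, -1.3]
opening: 0.0117
time: 57.6
tool_pos: [0.4331, 0.3498, 0.2163]
tool_rot: [3.137, 0.0, 0.66]
contact_force: [-0.6, 0.6, -1.9]
opening: 0.0117
57.6 pos [0.4331 0.3498 0.2163] rot [3.137 0.    0.66 ] F [-0.6  0.6 -1.9] op 0.0117
[ 0.5 -1.5 61.3] -0.1832786925966448
```

View pics/s32.png

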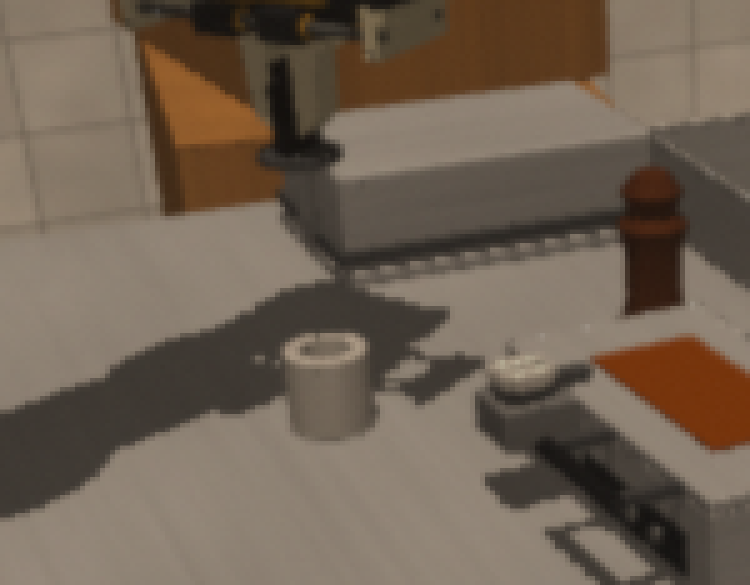

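View pics/sc32.png

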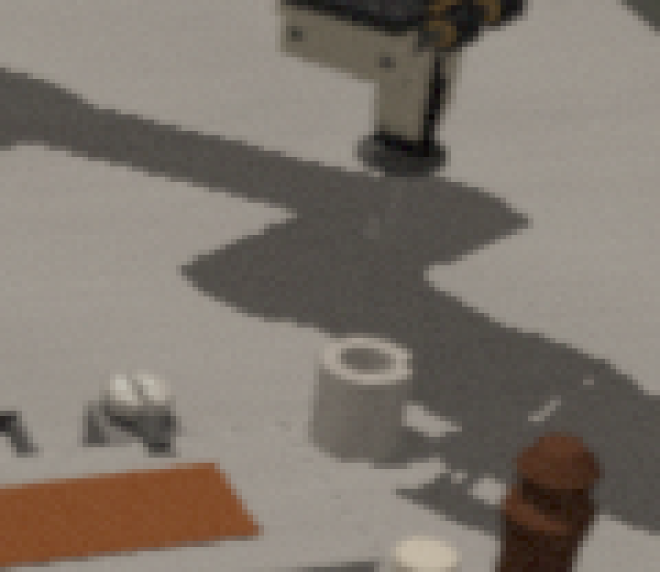

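```bash
 python3 - <<'E'
from h import *
print(ray(cal('scene'),(366.5,168.8),.06),ray(cal('side'),(175.6,167.6),.06)); print(proj(cal('scene'),[.4323,.351,.06]),proj(cal('side'),[.4323,.351,.06]))
E
python3 -m pendant '[[[0,-1.5,15],0],[[0,-1.5,35],0],[[0,-1.5,55],0],[[0,-1.5,65],0],[[0,-1.5,65],0],[[0,-1.5,65],0]]'; python3 - <<'E'
from h import *
s=st();print(totool([.4328,.3511,.081]))
im,C=snap('side');cv2.imwrite('pics/s33.png',cv2.resize(im[90:220,110:260],None,fx=5,fy=4.5,interpolation=3)[:,:,::-1])
E
```

```text
[0.43651992 0.34855916 0.06      ] [0.43285215 0.33612336 0.06      ]
[[366.7793694 168.0475254]] [[174.00863707 165.80282848]]
time: 58.25
tool_pos: [0.4323, 0.3511, 0.1515]
tool_rot: [3.137, 0.0, 0.661]
contact_force: [0.6, -0.8, -0.4]
opening: 0.012
58.25 pos [0.4323 0.3511 0.1515] rot [3.137 0.    0.661] F [ 0.6 -0.8 -0.4] op 0.012
[ 0.4 -0.  70.5]
```

View pics/s33.png

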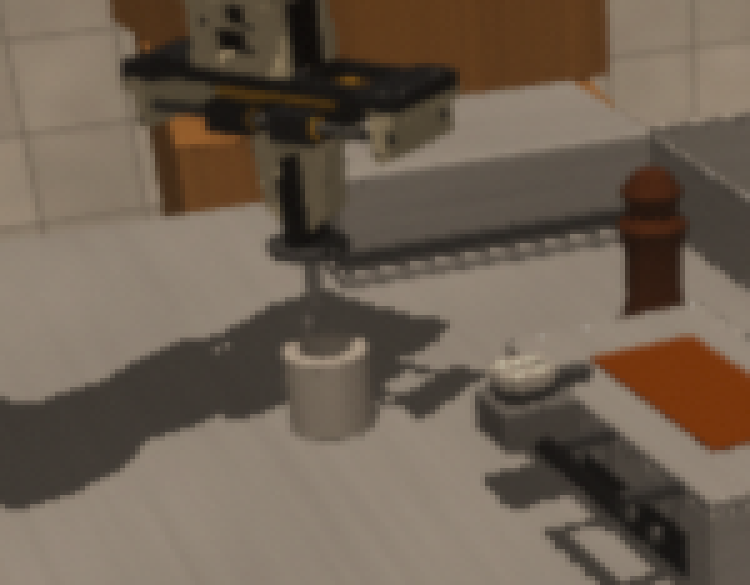

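```bash
python3 -m pendant '[[[0,0,8],0],[[0,0,16],0],[[0,0,24],0],[[0,0,32],0],[[0,0,32],0],[[0,0,32],0]]'; python3 -m pendant '[[[0,0,8],0],[[0,0,16],0],[[0,0,24],0],[[0,0,32],0],[[0,0,34],0],[[0,0,34],0],[[0,0,34],0]]'
```

```text
time: 58.8
tool_pos: [0.4325, 0.351, 0.1195]
tool_rot: [3.137, 0.0, 0.66]
contact_force: [0.4, 0.0, -0.6]
opening: 0.0116
time: 59.38
tool_pos: [0.4327, 0.3509, 0.0854]
tool_rot: [3.137, 0.0, 0.661]
contact_force: [-1.0, 0.0, -0.7]
opening: 0.0119
```

```bash
python3 -m pendant '[[[0,0,2],0],[[0,0,4],0],[[0,0,5],0],[[0,0,5],0],[[0,0,5],0]]'; python3 -m pendant '[[[0,0,1],0],[[0,0,2],0],[[0,0,2],0],[[0,0,2],0]]'; python3 - <<'E'
from h import *
im,C=snap('side');cv2.imwrite('pics/s34.png',cv2.resize(im[90:220,110:260],None,fx=5,fy=4.5,interpolation=3)[:,:,::-1])
E
```

```text
time: 59.8
tool_pos: [0.4327, 0.3509, 0.0805]
tool_rot: [3.137, 0.0, 0.66]
contact_force: [0.2, -0.1, -1.6]
opening: 0.0115
time: 60.13
tool_pos: [0.4328, 0.351, 0.0789]
tool_rot: [3.137, -0.0, 0.661]
contact_force: [-0.4, -1.9, 4.9]
opening: 0.0118
```

View pics/s34.png

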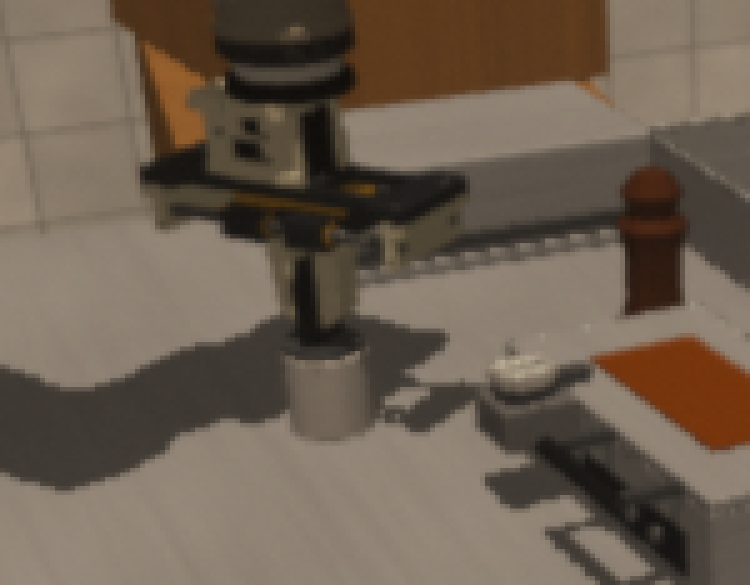

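Flange is on the rim at the same height as at pick-up. Release and rise.

```bash
python3 -m pendant '[[[0,0,0],0],[[0,0,0],0],[[0,0,0],0],[[0,0,0],0],[[0,0,0],0],[[0,0,0],0],[[0,0,0],0]]' 0.45; python3 -m pendant '[[[0,0,-15],0],[[0,0,-40],0],[[0,0,-75],0],[[0,0,-110],0],[[0,0,-145],0],[[0,0,-150],0],[[0,0,-150],0]]'; python3 - <<'E'
from h import *
s=st();print(totool([.505,.095,.235]),np.degrees(s['tool_rot'][2]-1.635))
im,C=snap('wrist','w35.png')
im,C=snap('side');cv2.imwrite('pics/s35.png',cv2.resize(im[90:220,110:260],None,fx=5,fy=4.5,interpolation=3)[:,:,::-1])
E
```

```text
time: 60.77
tool_pos: [0.4329, 0.351, 0.0789]
tool_rot: [3.137, -0.0, 0.661]
contact_force: [-0.5, -0.6, -0.2]
opening: 0.0411
time: 61.35
tool_pos: [0.4334, 0.3523, 0.2317]
tool_rot: [3.136, -0.006, 0.661]
contact_force: [-0.5, 0.2, 0.8]
opening: 0.0413
61.35 pos [0.4334 0.3523 0.2317] rot [ 3.136 -0.006  0.661] F [-0.5  0.2  0.8] op 0.0413
[-101.4  247.1   -2.6] -55.82395921710202
```

View pics/s35.png

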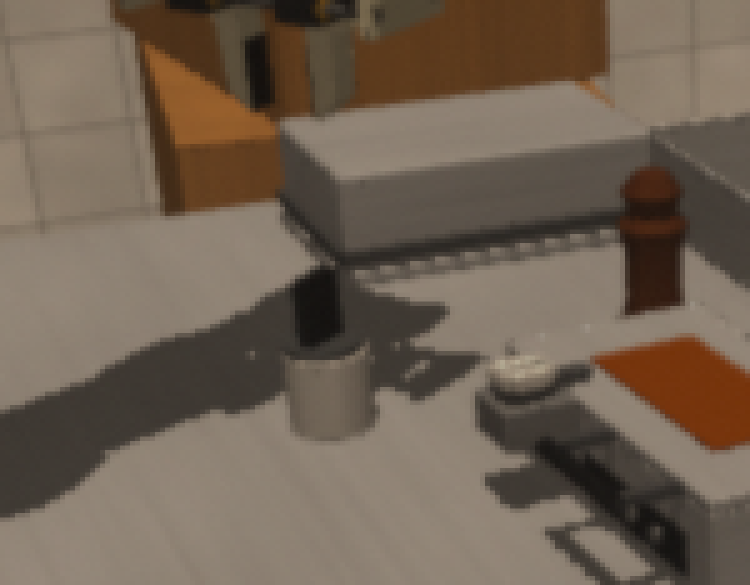

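View pics/w35.png

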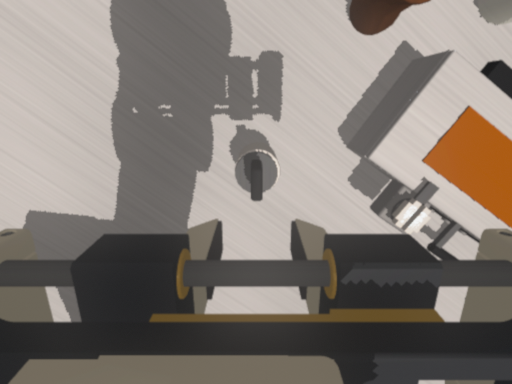

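```bash
python3 -m pendant '[[[-10,27,-2],-7],[[-21,54,-2],-14],[[-32,81,-2],-21],[[-43,108,-2],-28],[[-54,135,-2],-35],[[-65,162,-2],-42],[[-76,189,-2],-49],[[-88,218,-2],-55.8],[[-101,247,-2],-55.8],[[-101,247,-2],-55.8]]';python3 -m pendant '[[[0,0,0],0],[[0,0,0],0],[[0,0,0],0],[[0,0,0],0]]'; python3 - <<'E'
from h import *
s=st();im,C=snap('wrist','w36.png')
x,y=map(int,proj(C,[.5035,.190,.099])[0])
z=cv2.resize(im[max(0,y-40):y+50,x-40:x+60],None,fx=7,fy=6.5,interpolation=3);print(max(0,y-40),x-40)
z=cv2.convertScaleAbs(z,alpha=1.6)
cv2.imwrite('pics/w36z.png',z[:,:,::-1])
E
```

```text
time: 62.28
tool_pos: [0.5039, 0.0896, 0.2289]
tool_rot: [-3.139, 0.007, 1.63]
contact_force: [-1.3, 0.3, -0.3]
opening: 0.0413
time: 62.62
tool_pos: [0.5034, 0.0906, 0.2284]
tool_rot: [-3.138, 0.006, 1.632]
contact_force: [0.1, -0.2, 0.1]
opening: 0.0413
62.62 pos [0.5034 0.0906 0.2284] rot [-3.138  0.006  1.632] F [ 0.1 -0.2  0.1] op 0.0413
36 223
```

View pics/w36z.png

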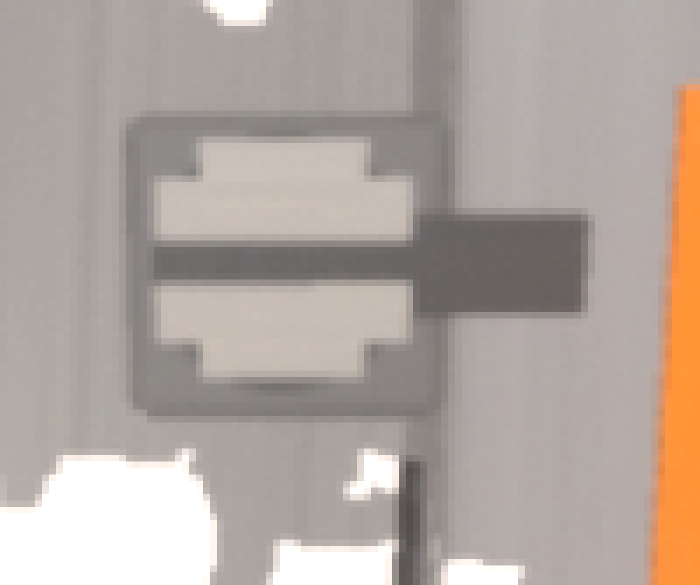

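View pics/w36.png

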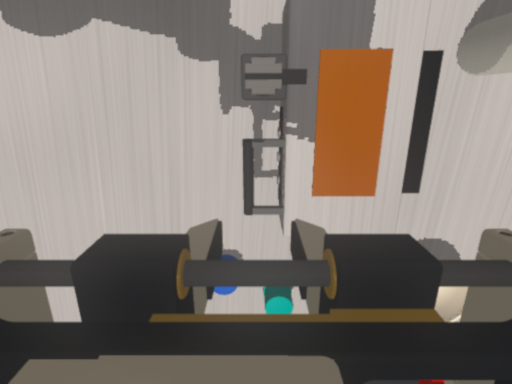

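```bash
python3 -m pendant '[[[0,0,-20],0],[[0,0,-20],0],[[0,0,-20],0],[[0,0,-20],0]]'; python3 - <<'E'
from h import *
snap('scene','fin.png')
E
```

```text
time: 63.0
tool_pos: [0.5034, 0.0912, 0.2482]
tool_rot: [-3.139, 0.006, 1.633]
contact_force: [-0.1, -0.2, -0.4]
opening: 0.0417
```

View pics/fin.png

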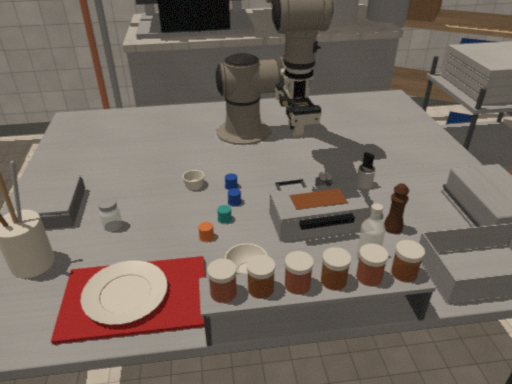

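```bash
python3 -c "
from h import *
print(robot.hand_in())"
```

```text
the job is handed in; nothing more can be done
None
```

The job is done and handed in at 63 s. I raised the lid upright by the bar and let go. Then I stood the three grey moulds inside, mouth down, and shut the lid. With the key I turned the cam clockwise until it hit its stop, and I hung the key back in its sleeve.

**Last checks:**
- **Moulds:** all three stood inside the box when last seen, just before the lid was shut. No fourth grey mould showed in any picture.
- **Lid:** it would not go lower under 27 N, and it looked shut in the pictures.
- **Cam:** the torque rose to about 0.86 N m at the stop. The wrist picture shows the slot turned about a quarter turn, with the tongue over the lid.
- **Key:** it was let go with the tool at the same height as when it was picked up. It looked upright, with its flange on the sleeve's rim.
- **Bystanders:** the bowl, ramekin, jar, pepper mill and bottle look where they were in the final picture.

**What went wrong or disagreed:**
- The first mould was gripped about 20 mm too high, because I lifted before the fingers had closed. It still stood upright when I set it down.
- The tool slowly tilted by up to 0.06 rad during the mould work. I corrected this in free air before shutting the lid.
- The side camera placed the sleeve about 15 mm from the wrist camera's reading. I trusted the wrist camera, and the key seated there.

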